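Register the load cells on the fatigue-rig reader

TASK

First turn the knurled scale sleeve on the console to 4, then lock the setting by pressing and turning the winged stud a quarter turn clockwise until it drops into its catch. Stand every steel load cell upright on a ringed pad of the reader plate, one to a pad and centred in the ring, with its tag squarely facing the reader bar, and while they all stand so press the read button fully down. Then stand all the load cells upright back on the rubber mat, and leave everything else on the bench where it is.

Things in the scene. Friction and masses are not known exactly. Their poses are not given: they have to be found in the camera images.
- sleeve (a joint): Turn of the scale sleeve, rad: 0 at value 0, growing clockwise seen from above, 0.5 rad (a click) per value, so value 4 is 2.0 rad; end stops at 0 and 2.5 (value 5). Soft detents (about 0.1 N m to get over); let go, it settles near the closest value. On the console's top six black bars round the sleeve mark the values, shortest = 0, growing longer clockwise to 5; a black line on the sleeve's top, ending in a small black pointer tooth at its foot, shows the value.
- sleeve_grip (a point): Point on the axis of the scale sleeve, at the height to grip: an upright knurled steel cylinder of 39 mm diameter that stands from 2 to 36 mm above the console's top; this point lies 21 mm above the top. The axis is vertical; any grip yaw will do. The sleeve stands at one end of the console, the stud in the middle (90 mm away), the button at the other end (90 mm further).
- stud (a joint): Turn of the lock stud, rad, growing clockwise seen from above; stops at 0 and 1.66. The catch is open only near 1.57 rad (within about 0.12).
- stud_press (a joint): How far the stud is pushed in, m: 0 raised, 0.006 fully down in its catch. Until it is turned to its catch it can be pushed in less than 1 mm; there it sinks 6 mm under a push of about 6 N or more (4 N of friction, no spring), and then can no longer turn.
- stud_grip (a point): Centre of the stud's steel wing, to be pinched across its thickness: the wing is a bar 34 mm long along this point's x axis, 11 mm thick along its y axis and 24 mm high, on a round 32 mm flange; raised, this point is 24 mm above the console's top, the wing's foot 10 mm and its top 34 mm above it. z is up. The point turns and sinks with the stud. A thin black line runs along the wing's top; two black marks on the console show the direction in which the wing drops in.
- read (a joint): Travel of the read button, m: 0 released, 0.006 fully down (about 5 N), sprung.
- read_top (a point): Centre of the top face of the read button, a grey 28 mm disc in a black round housing on the console's top; pressed straight down. The console is a dark-grey box with a light-grey top, 130 x 290 mm and 60 mm high.
- pad0 (a point): Centre of ringed pad 0 of the reader plate (a thin sheet at bench height, no step): four pads in a row, 100 mm apart, each a thin black painted ring of 60 mm outside diameter with a black line from it to its window in the reader bar. The x axis points level from the pad straight to the bar, z is up.
- pad1 (a point): Centre of ringed pad 1 of the reader plate (a thin sheet at bench height, no step): four pads in a row, 100 mm apart, each a thin black painted ring of 60 mm outside diameter with a black line from it to its window in the reader bar. The x axis points level from the pad straight to the bar, z is up.
- pad2 (a point): Centre of ringed pad 2 of the reader plate (a thin sheet at bench height, no step): four pads in a row, 100 mm apart, each a thin black painted ring of 60 mm outside diameter with a black line from it to its window in the reader bar. The x axis points level from the pad straight to the bar, z is up.
- pad3 (a point): Centre of ringed pad 3 of the reader plate (a thin sheet at bench height, no step): four pads in a row, 100 mm apart, each a thin black painted ring of 60 mm outside diameter with a black line from it to its window in the reader bar. The x axis points level from the pad straight to the bar, z is up.
- mat_mid (a point): Middle of the thin black rubber mat, at bench height (it adds no height): 110 mm along this point's x axis by 520 mm along its y axis; fixed.
- bar_mid (a point): Middle of the reader bar's face that looks at the pads, 30 mm above the bench; x as the pads' x axes. The bar is a grey block 35 mm thick, 380 mm long, 60 mm high, with a black window opposite each pad; its face lies 90 mm from the pads' centres.
- cell0_mid (a point): Centre (half-way up) of load cell 0: a plain upright steel cylinder, 52 mm in diameter and 44 mm high, heavy at its base, about 0.5 kg, standing on the rubber mat at first. Its z axis is up; its x axis points out through the middle of its tag. A broad black line on its top runs from the middle to the rim above the tag, a white plate with dark bars on its side, 20 mm wide and 28 mm high. Two or three of the four cells are there; None if it is absent.
- cell1_mid (a point): Centre (half-way up) of load cell 1: a plain upright steel cylinder, 52 mm in diameter and 44 mm high, heavy at its base, about 0.5 kg, standing on the rubber mat at first. Its z axis is up; its x axis points out through the middle of its tag. A broad black line on its top runs from the middle to the rim above the tag, a white plate with dark bars on its side, 20 mm wide and 28 mm high. Two or three of the four cells are there; None if it is absent.
- cell2_mid (a point): Centre (half-way up) of load cell 2: a plain upright steel cylinder, 52 mm in diameter and 44 mm high, heavy at its base, about 0.5 kg, standing on the rubber mat at first. Its z axis is up; its x axis points out through the middle of its tag. A broad black line on its top runs from the middle to the rim above the tag, a white plate with dark bars on its side, 20 mm wide and 28 mm high. Two or three of the four cells are there; None if it is absent.
- cell3_mid (a point): Centre (half-way up) of load cell 3: a plain upright steel cylinder, 52 mm in diameter and 44 mm high, heavy at its base, about 0.5 kg, standing on the rubber mat at first. Its z axis is up; its x axis points out through the middle of its tag. A broad black line on its top runs from the middle to the rim above the tag, a white plate with dark bars on its side, 20 mm wide and 28 mm high. Two or three of the four cells are there; None if it is absent.
- spacer: A plain, short steel cylinder without a tag, 42 mm in diameter and 26 mm high; not part of the job. Origin: centre of its underside.
- collar: A dark steel ring, 52 mm across and 18 mm high; not part of the job.
- eyebolt: A brass eyebolt 40 mm high; not part of the job.
There are look-alikes about, which are no part of the job. Leave any green or purple look-alike of the part that bears cell3_mid alone.

How it is judged:
By the outcome, as a careful person would: the job done as asked, in the order asked, and still so for the second after the job is handed in, with the robot touching nothing.
Of cell0, cell1, cell2, cell3 only 2 to 3 are there at a start; the rules pass over those that are not, and their reading is None.
At some moment in a run one of cell0, cell1, cell2, cell3 may be knocked a few centimetres aside while the robot is not near it.
It also fails if it takes over 210 s, if anything falls off the work surface, if the arm or the gripper's body presses on something with over 40 N, if the wrist force passes 120 N, or if a joint passes its speed limit or range.

ROBOT

A 6-joint arm with a two-finger parallel gripper is mounted at the origin on the work surface. World frame = base frame: x ahead of the robot, y to its left, z up, the work surface at z = 0. Lengths are in m, angles in rad, forces in N, time in s.
With the tool pointing down it reaches from about 0.375 to 0.9 m from the base axis. Payload 3.1 kg.
Tool frame: the origin (TCP) lies midway between the tips of the shut fingers; the grasp point (between the pads) lies 19 mm behind it (manip.grasp_offset is the distance from the TCP to the grasp point, in m); z points along the fingers, y is the line along which they close (so a half turn about z gives the same grasp; the last joint's range is limited). The gripper opens to 85 mm and grips with 20 to 120 N. Pads are 22 mm wide; open, the fingers measure 114 mm over their backs; the gripper's body (76 mm by 85 mm) begins 54 mm behind the grasp point. The pads swing forward as they close: fully open they stand 13 mm farther back than shut.
Start: joints at [-1.476, 0.527, 1.433, -0, 1.181, -0.178], TCP at [0.169, -0.602, 0.231] pointing down, gripper open.
Joint ranges: [-3.08, 3.08], [-0.75, 2.2], [0.22, 2.44], [-1.43, 4.57], [0, 2.65], [-2.85, 2.85]. Speed limits (rad/s): [2.79, 2.79, 3.14, 3.14, 3.14, 3.14].

INTERFACE

Orientations are given as a unit quaternion [x, y, z, w].
In Python, from station import sensors, cams, order, manip gives the robot as it stands.
- The arm moves only by the tool move_arm, never from a script. Its argument "targets" is a list of rows, each an object of numbers: "dx", "dy", "dz": the shift along the world's x, y, z normalised to -1 to 1, where 1 is 25 mm; "rx", "ry", "rz": the turn, a rotation vector about the world's x, y, z normalised to -1 to 1, where 1 is 30 degrees. A call has exactly 10 rows; each row shifts and turns the commanded pose from where the row before left it; what a row does not reach is not made up. A row lasts 1/8 s, in which the tool goes at most 62.5 mm and 10.7 degrees, less where a joint would pass 70% of its speed; a pose out of reach is approached as far as the arm can. A call with a number of a shift or a turn outside -1 to 1 is refused whole. A call with a gripper value outside its range is refused whole. "claw" is the opening in per cent of the stroke, from 0 (shut) to 100 (fully open), set as the call begins (left out, the last holds). The fingers move at their own pace and stop on an object; "newtons" is the grip in N (left out, the last holds). Time passes only in rows, so rows that do not move let the fingers close, or fill a call up. It gives the time, the measured TCP pose, the force, the opening and the grip force at its end, in the units of the state.
- sensors.sense(): the state, without advancing time (a new reading comes with each control period).
- cams.snapshot(name): name is "side" or "top"; returns the picture (400x640x3 uint8, red, green, blue); there is no depth.
- cams.camera_model(name): a dict with "fx", "fy", "cx", "cy" (pixels), "distortion" ([k1, k2, p1, p2, k3] as OpenCV has them; the pictures are not rectified), "extrinsics" (4x4, takes a point from world to camera coordinates). Camera axes: x right, y down, z forward; pixel columns grow to the right and rows downward; lengths in m; the calibration is good to about 2 mm. A picture is of the moment at which its call begins. camera_model takes no time and is no camera call.
- order.sign_off(): hands the job in; it is judged then, once.
The state is a dict: "t": time; "q": joint angles; "qd": joint speeds; "tau": joint torques, N m; "tcp_pos": TCP position; "tool_rot": TCP orientation; "force": force on the tool from outside, world axes, zero at the start; "ft_torque": the same for the moment, N m; "finger_gap": opening from 0.0 (shut) to 1.0 (fully open); "gripper_force": force on a finger pad.
Only numpy, scipy, OpenCV 4.12 (cv2) and the standard library are available. Lean on these libraries where they do the work, as an engineer would, in place of code of your own. Each camera call takes 0.05 s, during which the arm holds its last target. There are 200 camera calls.

## Working session

There is one attempt and no reset: what is moved stays moved. The work goes in short steps, Python scripts to look and compute and a tool call to move; the robot and the scene stay as the last step left them, time stands still between calls to the robot, and variables do not carry over. Pictures are saved under pics/ and viewed, at most 14 in all, crops included, and the job is handed in when it is done.

Besides the shell and the picture viewer there is one more tool, called after "Request:" as name([rows], argument=value, ...), one row to a line, values as JSON. move_arm: Moves the arm, as the interface text tells. Scaled input: -1 to 1 covers 25 mm each way for a shift and 30 degrees each way for a turn. Its arguments: {"type":"object","properties":{"targets":{"type":"array"},"claw":{"type":"number"},"newtons":{"type":"number"}},"required":["targets"]}

```bash
ls; mkdir -p pics
cat > h.py <<'E'
import numpy as np, cv2
from station import sensors, cams, order, manip
def snap(n,f):
    im=cams.snapshot(n); cv2.imwrite(f'pics/{f}.png',im[:,:,::-1]); return im
def crop(f,out,x0,y0,x1,y1,s):
    im=cv2.imread(f'pics/{f}.png')[y0:y1,x0:x1]; cv2.imwrite(f'pics/{out}.png',cv2.resize(im,None,fx=s,fy=s,interpolation=cv2.INTER_CUBIC))
def K(n):
    m=cams.camera_model(n); return np.array([[m['fx'],0,m['cx']],[0,m['fy'],m['cy']],[0,0,1.]]),np.array(m['distortion'],float),np.array(m['extrinsics'])
def w(n,uv,z):
    k,d,E=K(n); p=cv2.undistortPoints(np.array(uv,float).reshape(-1,1,2),k,d).reshape(-1,2)
    R,t=E[:3,:3],E[:3,3]; c=-R.T@t; r=np.c_[p,np.ones(len(p))]@R
    return c+r*((z-c[2])/r[:,2])[:,None]
def px(n,P):
    k,d,E=K(n); return cv2.projectPoints(np.array(P,float).reshape(-1,1,3),cv2.Rodrigues(E[:3,:3])[0],E[:3,3],k,d)[0].reshape(-1,2)
E
python3 - <<'E'
from h import *
for n in('top','side'):
    snap(n,n+'0'); k,d,E=K(n); print(n,k[0,0],-E[:3,:3].T@E[:3,3],E[2,:3])
s=sensors.sense();print(s['t'],s['tcp_pos'],s['tool_rot'],manip.grasp_offset)
E
```

```text
pics
top 412.5765980178688 [ 0.36515212 -0.01466425  1.21977465] [ 0.1189854  -0.018462   -0.99272435]
side 507.44581882110293 [0.26327335 1.08466873 0.97925277] [ 0.15179587 -0.77457809 -0.61399251]
0.1 [ 0.1689572  -0.60104059  0.23042054] [ 9.90640467e-01  1.36493413e-01  3.52283141e-05 -1.00584797e-03] 0.0187
```

View pics/top0.png

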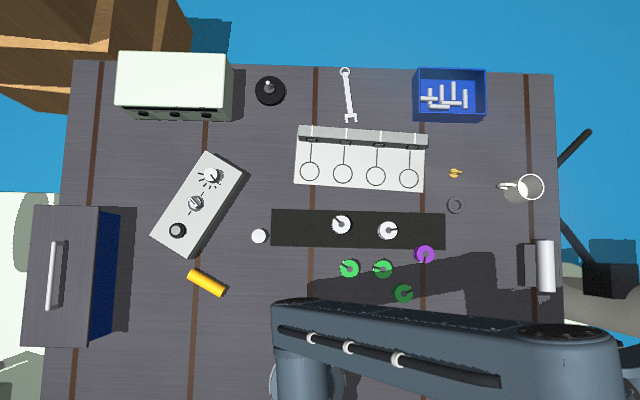

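View pics/side0.png

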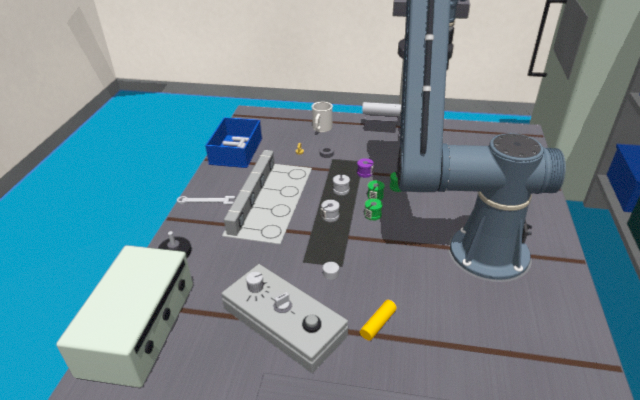

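The top view shows two steel cells on the mat at (341,224) and (388,230).

Look-alikes:
- Green: (349,268), (382,268) and (403,292).
- Purple: (425,254).
- Spacer: (259,236).
- Collar: (455,205).

The console parts are the sleeve at (211,175), stud at (195,203) and button at (178,230). I choose the two untinted steel cells with a black line, on the mat.

Run:
```python
from h import *
crop('top0','c1',145,145,255,265,5); crop('top0','c2',265,120,450,260,4.3)
for n,uv,z in (('sleeve',(211,175),.096),('stud',(195,203),.094),('btn',(178,230),.07),('cA',(341,224),.044),('cB',(388,230),.044),('p',(310,172),0),('p',(409,179),0),('mat',(271,209),0),('mat',(445,248),0)):
    print(n,w('top',[uv],z)[0].round(3))
```

```text
sleeve [0.576 0.278 0.096]
stud [0.498 0.318 0.094]
btn [0.424 0.368 0.07 ]
cA [ 0.454 -0.085  0.044]
cB [ 0.44  -0.22   0.044]
p [0.611 0.008 0.   ]
p [ 0.598 -0.291  0.   ]
mat [0.497 0.121 0.   ]
mat [ 0.393 -0.398  0.   ]
```

View pics/c1.png

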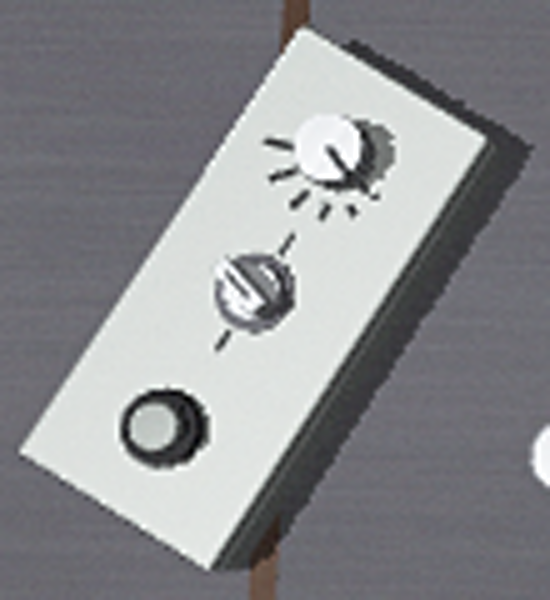

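View pics/c2.png

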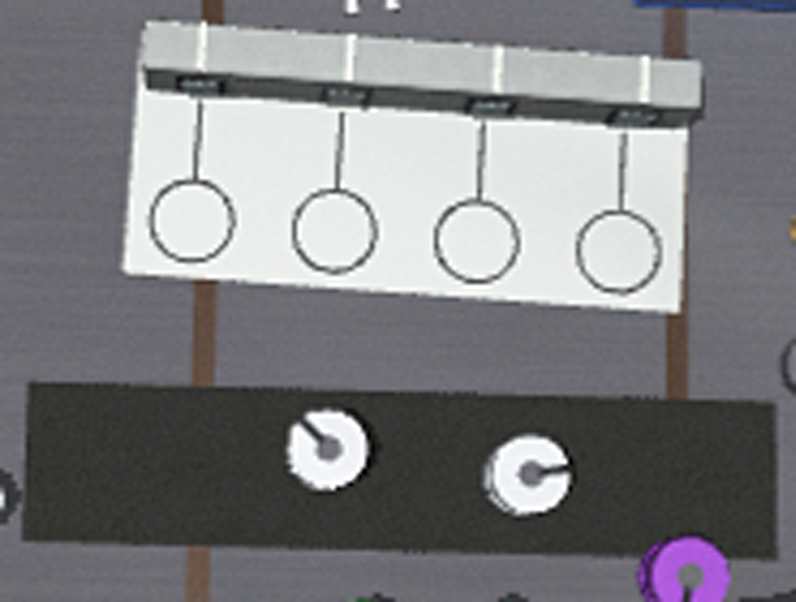

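Run:
```python
from h import *
c1=lambda *p:[(145+x/5-.4,145+y/5-.4) for x,y in p]
c2=lambda *p:[(265+x/4.3-.4,120+y/4.3-.4) for x,y in p]
W=lambda p,z:w('top',p,z)
co=W(c1((303,27),(489,138),(211,570),(20,452)),.06);print('corners',co.round(3).tolist(), [np.linalg.norm(co[i]-co[i-1]).round(3) for i in range(4)], co.mean(0))
ax=(co[0]+co[1]-co[2]-co[3])[:2];ax/=np.linalg.norm(ax);print('axis',ax,np.degrees(np.arctan2(ax[1],ax[0])))
m=co.mean(0)[:2]
s=W(c1((330,147)),.096)[0];st=W(c1((243,281)),.094)[0];b=W(c1((155,425)),.07)[0]
print(s,st,b,np.linalg.norm(s-st),np.linalg.norm(st[:2]-b[:2]),np.linalg.norm(s[:2]-b[:2]))
mk=W(c1((288,243),(224,340)),.06);print('marks mid',mk.mean(0),np.degrees(np.arctan2(*(mk[0]-mk[1])[[1,0]])))
wl=W(c1((225,262),(262,300)),.094);print('wing',wl.mean(0),np.degrees(np.arctan2(*(wl[0]-wl[1])[[1,0]])))
for q in c1((376,197),(352,211),(324,213),(300,200),(283,178),(275,142)):
  v=W([q],.06)[0]-s;print('bar',np.degrees(np.arctan2(v[1],v[0])).round(1),np.hypot(*v[:2]).round(4))
v=W(c1((360,180)),.096)[0]-s;print('ptr',np.degrees(np.arctan2(v[1],v[0])))
pd=W(c2((193,221),(335,231),(477,241),(619,252)),0);print('pads',pd.round(4).tolist(),np.linalg.norm(pd[0]-pd[3]))
d=pd[0]-pd[3];print('x axis yaw',np.degrees(np.arctan2(d[1],d[0]))-90)
we=W(c2((200,98),(623,130)),0);print(we)
for q in (((328,450),(303,424)),((528,475),(568,467))):
  a=W(c2(*q),.044);v=a[1]-a[0];print('cell',a[0].round(4),np.degrees(np.arctan2(v[1],v[0])))
mt=W(c2((28,382),(777,405),(777,558),(23,540)),0);print('mat',mt.round(3).tolist(),mt.mean(0))
for p in (np.r_[s[:2],.096],np.r_[.454,-.085,.044],np.r_[.44,-.22,.044],np.r_[b[:2],.07]):print(px('side',p))
```

```text
corners [[0.655, 0.308, 0.06], [0.593, 0.199, 0.06], [0.346, 0.342, 0.06], [0.409, 0.452, 0.06]] [np.float64(0.285), np.float64(0.125), np.float64(0.286), np.float64(0.127)] [0.50074055 0.32528926 0.06      ]
axis [ 0.86574419 -0.50048676] -30.03220894408493
[0.57892854 0.27972446 0.096     ] [0.50358444 0.32350372 0.094     ] [0.42492678 0.37439703 0.07      ] 0.08716281766926601 0.09368648593887914 0.1807745540650751
marks mid [0.50207747 0.32601817 0.06      ] -30.234448187824388
wing [0.50360132 0.32324235 0.094     ] 46.361168054058595
bar -139.5 0.0279
bar -170.4 0.0301
bar 161.1 0.033
bar 134.4 0.0345
bar 108.5 0.0369
bar 77.7 0.0417
ptr -135.85660544414174
pads [[0.6143, 0.0097, 0.0], [0.6099, -0.0898, 0.0], [0.6055, -0.1895, 0.0], [0.6004, -0.2895, 0.0]] 0.29948770499235483
x axis yaw -2.6594845588128493
[[ 0.70267962  0.00715327  0.        ]
 [ 0.68818859 -0.2924924   0.        ]]
cell [ 0.453  -0.0851  0.044 ] 45.079461006197114
cell [ 0.4396 -0.2185  0.044 ] -77.39736265385525
mat [[0.498, 0.12, 0.0], [0.495, -0.4, 0.0], [0.389, -0.399, 0.0], [0.39, 0.12, 0.0]] [ 0.44314189 -0.13963762  0.        ]
[[254.31615313 276.58164663]]
[[329.96847986 204.97660497]]
[[340.9738884  179.34160671]]
[[310.57545873 323.30217375]]
```

Run:
```python
from h import *
crop('top0','st',180,188,212,218,16)
```

```text
(no output)
```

View pics/st.png

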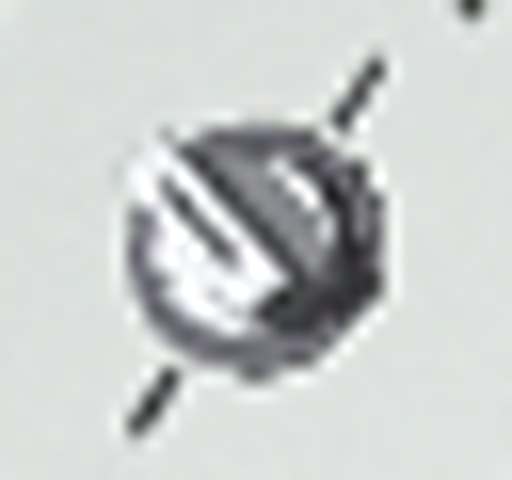

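Request:
move_arm([
  {"dx": 0.66,"dy": 0.88,"rz": 0.173},
  {"dx": 0.66,"dy": 0.88,"rz": 0.173},
  {"dx": 0.66,"dy": 0.88,"rz": 0.173},
  {"dx": 0.66,"dy": 0.88,"rz": 0.173},
  {"dx": 0.66,"dy": 0.88,"rz": 0.173},
  {"dx": 0.66,"dy": 0.88,"rz": 0.173},
  {"dx": 0.66,"dy": 0.88,"rz": 0.173},
  {"dx": 0.66,"dy": 0.88,"rz": 0.173},
  {"dx": 0.66,"dy": 0.88,"rz": 0.173},
  {"dx": 0.66,"dy": 0.88,"rz": 0.173},
], claw=100)

```text
schema error: expected keys dx, dy, dz, rx, ry, rz
```

Request:
move_arm([
  {"dx": 0.66,"dy": 0.88,"rz": 0.173},
  {"dx": 0.66,"dy": 0.88,"rz": 0.173},
  {"dx": 0.66,"dy": 0.88,"rz": 0.173},
  {"dx": 0.66,"dy": 0.88,"rz": 0.173},
  {"dx": 0.66,"dy": 0.88,"rz": 0.173},
  {"dx": 0.66,"dy": 0.88,"rz": 0.173},
  {"dx": 0.66,"dy": 0.88,"rz": 0.173},
  {"dx": 0.66,"dy": 0.88,"rz": 0.173},
  {"dx": 0.66,"dy": 0.88,"rz": 0.173},
  {"dx": 0.66,"dy": 0.88,"rz": 0.173},
])

```text
schema error: expected keys dx, dy, dz, rx, ry, rz
```

Request:
move_arm([
  {"dx": 0.16,"dy": 0.88,"rz": 0.173},
  {"dx": 0.16,"dy": 0.88,"rz": 0.173},
  {"dx": 0.16,"dy": 0.88,"rz": 0.173},
  {"dx": 0.16,"dy": 0.88,"rz": 0.173},
  {"dx": 0.16,"dy": 0.88,"rz": 0.173},
  {"dx": 0.16,"dy": 0.88,"rz": 0.173},
  {"dx": 0.16,"dy": 0.88,"rz": 0.173},
  {"dx": 0.16,"dy": 0.88,"rz": 0.173},
  {"dx": 0.16,"dy": 0.88,"rz": 0.173},
  {"dx": 0.16,"dy": 0.88,"rz": 0.173},
])

```text
schema error: expected keys dx, dy, dz, rx, ry, rz
```

Request:
move_arm([
  {"dx": 0.16,"dy": 0.88,"rz": 0.173},
  {"dx": 0.16,"dy": 0.88,"rz": 0.173},
  {"dx": 0.16,"dy": 0.88,"rz": 0.173},
  {"dx": 0.16,"dy": 0.88,"rz": 0.173},
  {"dx": 0.16,"dy": 0.88,"rz": 0.173},
  {"dx": 0.16,"dy": 0.88,"rz": 0.173},
  {"dx": 0.16,"dy": 0.88,"rz": 0.173},
  {"dx": 0.16,"dy": 0.88,"rz": 0.173},
  {"dx": 0.16,"dy": 0.88,"rz": 0.173},
  {"dx": 0.16,"dy": 0.88,"rz": 0.173},
])

```text
schema error: expected keys dx, dy, dz, rx, ry, rz
```

The stud crop shows the wing line from (165,180) to (235,262). It is about 76° short of the marks, so the wing yaw is about 46° and the marks are at about -30°. The moves were refused because every row needs all six keys.

Request:
move_arm([
  {"dx": 0.66,"dy": 0.88,"dz": 0,"rx": 0,"ry": 0,"rz": 0.173},
  {"dx": 0.66,"dy": 0.88,"dz": 0,"rx": 0,"ry": 0,"rz": 0.173},
  {"dx": 0.66,"dy": 0.88,"dz": 0,"rx": 0,"ry": 0,"rz": 0.173},
  {"dx": 0.66,"dy": 0.88,"dz": 0,"rx": 0,"ry": 0,"rz": 0.173},
  {"dx": 0.66,"dy": 0.88,"dz": 0,"rx": 0,"ry": 0,"rz": 0.173},
  {"dx": 0.66,"dy": 0.88,"dz": 0,"rx": 0,"ry": 0,"rz": 0.173},
  {"dx": 0.66,"dy": 0.88,"dz": 0,"rx": 0,"ry": 0,"rz": 0.173},
  {"dx": 0.66,"dy": 0.88,"dz": 0,"rx": 0,"ry": 0,"rz": 0.173},
  {"dx": 0.66,"dy": 0.88,"dz": 0,"rx": 0,"ry": 0,"rz": 0.173},
  {"dx": 0.66,"dy": 0.88,"dz": 0,"rx": 0,"ry": 0,"rz": 0.173},
], claw=100)

```text
t: 1.35
tcp_pos: [0.3343, -0.3806, 0.231]
tool_rot: [0.83, 0.557, 0.0, -0.0]
force: [0.1, -0.3, 0.9]
finger_gap: 0.999
gripper_force: 0.0
```

Request:
move_arm([
  {"dx": 0.66,"dy": 0.88,"dz": 0,"rx": 0,"ry": 0,"rz": 0.173},
  {"dx": 0.66,"dy": 0.88,"dz": 0,"rx": 0,"ry": 0,"rz": 0.173},
  {"dx": 0.66,"dy": 0.88,"dz": 0,"rx": 0,"ry": 0,"rz": 0.173},
  {"dx": 0.66,"dy": 0.88,"dz": 0,"rx": 0,"ry": 0,"rz": 0.173},
  {"dx": 0.66,"dy": 0.88,"dz": 0,"rx": 0,"ry": 0,"rz": 0.173},
  {"dx": 0.66,"dy": 0.88,"dz": 0,"rx": 0,"ry": 0,"rz": 0.173},
  {"dx": 0.66,"dy": 0.88,"dz": 0,"rx": 0,"ry": 0,"rz": 0.173},
  {"dx": 0.66,"dy": 0.88,"dz": 0,"rx": 0,"ry": 0,"rz": 0.173},
  {"dx": 0.66,"dy": 0.88,"dz": 0,"rx": 0,"ry": 0,"rz": 0.173},
  {"dx": 0.66,"dy": 0.88,"dz": 0,"rx": 0,"ry": 0,"rz": 0.173},
])

```text
t: 2.6
tcp_pos: [0.4993, -0.1608, 0.231]
tool_rot: [0.503, 0.865, -0.0, -0.0]
force: [-0.3, 0.5, 0.4]
finger_gap: 1.0
gripper_force: 0.0
```

Request:
move_arm([
  {"dx": 0.16,"dy": 0.88,"dz": 0,"rx": 0,"ry": 0,"rz": 0.173},
  {"dx": 0.16,"dy": 0.88,"dz": 0,"rx": 0,"ry": 0,"rz": 0.173},
  {"dx": 0.16,"dy": 0.88,"dz": 0,"rx": 0,"ry": 0,"rz": 0.173},
  {"dx": 0.16,"dy": 0.88,"dz": 0,"rx": 0,"ry": 0,"rz": 0.173},
  {"dx": 0.16,"dy": 0.88,"dz": 0,"rx": 0,"ry": 0,"rz": 0.173},
  {"dx": 0.16,"dy": 0.88,"dz": 0,"rx": 0,"ry": 0,"rz": 0.173},
  {"dx": 0.16,"dy": 0.88,"dz": 0,"rx": 0,"ry": 0,"rz": 0.173},
  {"dx": 0.16,"dy": 0.88,"dz": 0,"rx": 0,"ry": 0,"rz": 0.173},
  {"dx": 0.16,"dy": 0.88,"dz": 0,"rx": 0,"ry": 0,"rz": 0.173},
  {"dx": 0.16,"dy": 0.88,"dz": 0,"rx": 0,"ry": 0,"rz": 0.173},
])

```text
t: 3.85
tcp_pos: [0.5388, 0.0591, 0.2309]
tool_rot: [0.074, 0.997, -0.0, -0.0]
force: [-0.7, 0.1, -0.5]
finger_gap: 1.001
gripper_force: 0.0
```

Request:
move_arm([
  {"dx": 0.16,"dy": 0.88,"dz": 0,"rx": 0,"ry": 0,"rz": 0.173},
  {"dx": 0.16,"dy": 0.88,"dz": 0,"rx": 0,"ry": 0,"rz": 0.173},
  {"dx": 0.16,"dy": 0.88,"dz": 0,"rx": 0,"ry": 0,"rz": 0.173},
  {"dx": 0.16,"dy": 0.88,"dz": 0,"rx": 0,"ry": 0,"rz": 0.173},
  {"dx": 0.16,"dy": 0.88,"dz": 0,"rx": 0,"ry": 0,"rz": 0.173},
  {"dx": 0.16,"dy": 0.88,"dz": 0,"rx": 0,"ry": 0,"rz": 0.173},
  {"dx": 0.16,"dy": 0.88,"dz": 0,"rx": 0,"ry": 0,"rz": 0.173},
  {"dx": 0.16,"dy": 0.88,"dz": 0,"rx": 0,"ry": 0,"rz": 0.173},
  {"dx": 0.16,"dy": 0.88,"dz": 0,"rx": 0,"ry": 0,"rz": 0.173},
  {"dx": 0.16,"dy": 0.88,"dz": 0,"rx": 0,"ry": 0,"rz": 0.173},
])

```text
t: 5.1
tcp_pos: [0.5787, 0.2789, 0.2307]
tool_rot: [-0.37, 0.929, 0.0, -0.001]
force: [-1.1, -0.2, -1.1]
finger_gap: 0.999
gripper_force: 0.0
```

```bash
cat >> h.py <<'E'
def st():
    from scipy.spatial.transform import Rotation as R
    s=sensors.sense(); x=R.from_quat(s['tool_rot']).as_matrix()
    print('t',round(s['t'],2),'tcp',np.round(s['tcp_pos'],4),'yaw',round(np.degrees(np.arctan2(x[1,0],x[0,0])),2),'z',np.round(x[:,2],3),'q6',round(s['q'][5],3),'F',np.round(s['force'],1),'M',np.round(s['ft_torque'],2),'gap',round(s['finger_gap'],3),'gf',s['gripper_force'])
E
python3 -c "from h import *;st()"
```

```text
t 5.1 tcp [0.5787 0.2789 0.2307] yaw -136.54 z [-0.001 -0.    -1.   ] q6 -2.054 F [-1.1 -0.2 -1.1] M [ 0.03  0.01 -0.  ] gap 0.999 gf 0.0
```

Request:
move_arm([
  {"dx": 0,"dy": 0.04,"dz": -0.667,"rx": 0,"ry": 0,"rz": 0},
  {"dx": 0,"dy": 0,"dz": -0.667,"rx": 0,"ry": 0,"rz": 0},
  {"dx": 0,"dy": 0,"dz": -0.667,"rx": 0,"ry": 0,"rz": 0},
  {"dx": 0,"dy": 0,"dz": -0.667,"rx": 0,"ry": 0,"rz": 0},
  {"dx": 0,"dy": 0,"dz": -0.667,"rx": 0,"ry": 0,"rz": 0},
  {"dx": 0,"dy": 0,"dz": -0.667,"rx": 0,"ry": 0,"rz": 0},
  {"dx": 0,"dy": 0,"dz": -0.667,"rx": 0,"ry": 0,"rz": 0},
  {"dx": 0,"dy": 0,"dz": -0.667,"rx": 0,"ry": 0,"rz": 0},
  {"dx": 0,"dy": 0,"dz": -0.667,"rx": 0,"ry": 0,"rz": 0},
  {"dx": 0,"dy": 0,"dz": -0.667,"rx": 0,"ry": 0,"rz": 0},
])

```text
t: 6.35
tcp_pos: [0.5791, 0.2794, 0.0635]
tool_rot: [-0.369, 0.929, -0.0, 0.0]
force: [0.6, -0.2, 0.7]
finger_gap: 1.002
gripper_force: 0.0
```

Request:
move_arm([
  {"dx": 0,"dy": 0,"dz": 0,"rx": 0,"ry": 0,"rz": 0},
  {"dx": 0,"dy": 0,"dz": 0,"rx": 0,"ry": 0,"rz": 0},
  {"dx": 0,"dy": 0,"dz": 0,"rx": 0,"ry": 0,"rz": 0},
  {"dx": 0,"dy": 0,"dz": 0,"rx": 0,"ry": 0,"rz": 0},
  {"dx": 0,"dy": 0,"dz": 0,"rx": 0,"ry": 0,"rz": 0},
  {"dx": 0,"dy": 0,"dz": 0,"rx": 0,"ry": 0,"rz": 0},
  {"dx": 0,"dy": 0,"dz": 0,"rx": 0,"ry": 0,"rz": 0},
  {"dx": 0,"dy": 0,"dz": 0,"rx": 0,"ry": 0,"rz": 0},
  {"dx": 0,"dy": 0,"dz": 0,"rx": 0,"ry": 0,"rz": 0},
  {"dx": 0,"dy": 0,"dz": 0,"rx": 0,"ry": 0,"rz": 0},
], claw=0, newtons=50)

```text
t: 7.6
tcp_pos: [0.579, 0.2801, 0.0657]
tool_rot: [-0.369, 0.93, 0.0, 0.001]
force: [-2.6, 3.3, 5.9]
finger_gap: 0.443
gripper_force: 50.9
```

```bash
python3 -c "from h import *;st()"
```

```text
t 7.6 tcp [0.579  0.2801 0.0657] yaw -136.72 z [ 0.001  0.001 -1.   ] q6 -2.05 F [-2.6  3.3  5.9] M [0.53 0.49 0.04] gap 0.443 gf 50.886579751968384
```

Request:
move_arm([
  {"dx": 0,"dy": 0,"dz": 0.1,"rx": 0,"ry": 0,"rz": -0.3},
  {"dx": 0,"dy": 0,"dz": 0,"rx": 0,"ry": 0,"rz": -0.3},
  {"dx": 0,"dy": 0,"dz": 0,"rx": 0,"ry": 0,"rz": -0.3},
  {"dx": 0,"dy": 0,"dz": 0,"rx": 0,"ry": 0,"rz": -0.3},
  {"dx": 0,"dy": 0,"dz": 0,"rx": 0,"ry": 0,"rz": -0.3},
  {"dx": 0,"dy": 0,"dz": 0,"rx": 0,"ry": 0,"rz": -0.3},
  {"dx": 0,"dy": 0,"dz": 0,"rx": 0,"ry": 0,"rz": -0.3},
  {"dx": 0,"dy": 0,"dz": 0,"rx": 0,"ry": 0,"rz": -0.3},
  {"dx": 0,"dy": 0,"dz": 0,"rx": 0,"ry": 0,"rz": -0.3},
  {"dx": 0,"dy": 0,"dz": 0,"rx": 0,"ry": 0,"rz": -0.3},
])

```text
t: 8.85
tcp_pos: [0.5791, 0.2833, 0.0658]
tool_rot: [0.399, 0.917, 0.003, -0.001]
force: [1.0, 13.1, -7.6]
finger_gap: 0.443
gripper_force: 52.6
```

Request:
move_arm([
  {"dx": 0,"dy": 0,"dz": 0,"rx": 0,"ry": 0,"rz": -0.3},
  {"dx": 0,"dy": 0,"dz": 0,"rx": 0,"ry": 0,"rz": -0.3},
  {"dx": 0,"dy": 0,"dz": 0,"rx": 0,"ry": 0,"rz": -0.24},
  {"dx": 0,"dy": 0,"dz": 0,"rx": 0,"ry": 0,"rz": 0},
  {"dx": 0,"dy": 0,"dz": 0,"rx": 0,"ry": 0,"rz": 0},
  {"dx": 0,"dy": 0,"dz": 0,"rx": 0,"ry": 0,"rz": 0},
  {"dx": 0,"dy": 0,"dz": 0,"rx": 0,"ry": 0,"rz": 0},
  {"dx": 0,"dy": 0,"dz": 0,"rx": 0,"ry": 0,"rz": 0},
  {"dx": 0,"dy": 0,"dz": 0,"rx": 0,"ry": 0,"rz": 0},
  {"dx": 0,"dy": 0,"dz": 0,"rx": 0,"ry": 0,"rz": 0},
])

```text
t: 10.1
tcp_pos: [0.5799, 0.2838, 0.0659]
tool_rot: [0.588, 0.809, 0.004, -0.001]
force: [2.1, 14.4, -9.1]
finger_gap: 0.438
gripper_force: 52.4
```

```bash
python3 -c "from h import *;st()"
```

```text
t 10.1 tcp [0.5799 0.2838 0.0659] yaw 107.99 z [ 0.003  0.007 -1.   ] q6 -0.04 F [ 2.1 14.4 -9.1] M [ 2.14 -0.23  0.04] gap 0.438 gf 52.402414083480835
```

Request:
move_arm([
  {"dx": 0,"dy": 0,"dz": 0,"rx": 0,"ry": 0,"rz": 0},
  {"dx": 0,"dy": 0,"dz": 0,"rx": 0,"ry": 0,"rz": 0},
  {"dx": 0,"dy": 0,"dz": 0,"rx": 0,"ry": 0,"rz": 0},
  {"dx": 0,"dy": 0,"dz": 0,"rx": 0,"ry": 0,"rz": 0},
  {"dx": 0,"dy": 0,"dz": 0.4,"rx": 0,"ry": 0,"rz": 0},
  {"dx": 0,"dy": 0,"dz": 0.8,"rx": 0,"ry": 0,"rz": 0},
  {"dx": 0,"dy": 0,"dz": 1,"rx": 0,"ry": 0,"rz": 0},
  {"dx": 0,"dy": 0,"dz": 1,"rx": 0,"ry": 0,"rz": 0},
  {"dx": 0,"dy": 0,"dz": 0.8,"rx": 0,"ry": 0,"rz": 0},
  {"dx": 0,"dy": 0,"dz": 0,"rx": 0,"ry": 0,"rz": 0},
], claw=70)

```text
t: 11.35
tcp_pos: [0.5807, 0.2799, 0.1705]
tool_rot: [0.587, 0.809, 0.003, 0.002]
force: [-0.2, -0.1, 0.1]
finger_gap: 0.701
gripper_force: 0.0
```

Request:
move_arm([
  {"dx": -0.308,"dy": -0.5,"dz": 0.5,"rx": 0,"ry": 0,"rz": 0.3},
  {"dx": -0.308,"dy": -0.5,"dz": 0.5,"rx": 0,"ry": 0,"rz": 0.3},
  {"dx": -0.308,"dy": -0.5,"dz": 0,"rx": 0,"ry": 0,"rz": 0.3},
  {"dx": -0.308,"dy": -0.5,"dz": 0,"rx": 0,"ry": 0,"rz": 0.3},
  {"dx": -0.308,"dy": -0.5,"dz": 0,"rx": 0,"ry": 0,"rz": 0.3},
  {"dx": -0.308,"dy": -0.5,"dz": 0,"rx": 0,"ry": 0,"rz": 0.3},
  {"dx": -0.308,"dy": -0.5,"dz": 0,"rx": 0,"ry": 0,"rz": 0.3},
  {"dx": -0.308,"dy": -0.5,"dz": 0,"rx": 0,"ry": 0,"rz": 0.3},
  {"dx": -0.308,"dy": -0.5,"dz": 0,"rx": 0,"ry": 0,"rz": 0.3},
  {"dx": -0.308,"dy": -0.5,"dz": 0,"rx": 0,"ry": 0,"rz": 0.3},
])

```text
t: 12.6
tcp_pos: [0.5013, 0.1538, 0.1917]
tool_rot: [-0.16, 0.987, 0.0, -0.0]
force: [0.4, -0.3, 0.1]
finger_gap: 0.702
gripper_force: 0.0
```

```bash
python3 -c "
from h import *
st();snap('top','top1');crop('top1','c3',155,140,255,250,5.4)"
```

```text
t 12.6 tcp [0.5013 0.1538 0.1917] yaw -161.61 z [-0.001 -0.    -1.   ] q6 -1.807 F [ 0.4 -0.3  0.1] M [ 0.04  0.02 -0.03] gap 0.702 gf 0.0
```

View pics/c3.png

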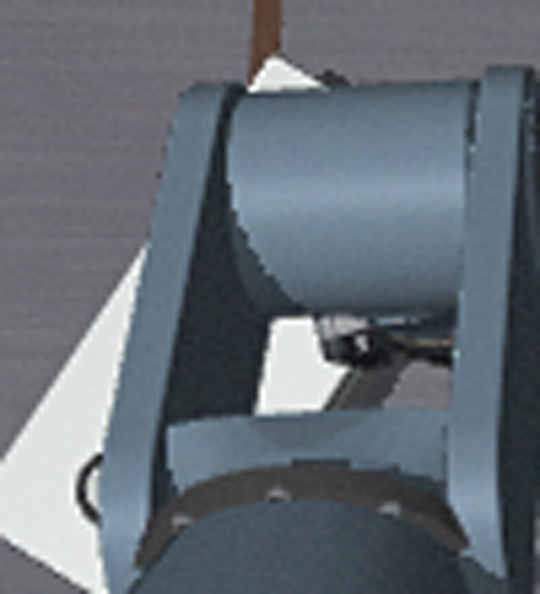

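The arm hides the console in the top view, so I'll use the side camera.

```bash
python3 -c "
from h import *
snap('side','side1');crop('side1','c4',215,255,355,365,5)
a=px('side',[[.579,.280,.096]]);print((a-[215,255])*5)
for v in range(6):
  t=np.radians(-137-28.65*v);print(v,((px('side',[[.579+.02*np.cos(t),.280+.02*np.sin(t),.096],[.579+.028*np.cos(t),.280+.028*np.sin(t),.065]])-[215,255])*5).round().tolist())
"
```

```text
[[196.2788993  108.30836654]]
0 [[233.0, 91.0], [253.0, 129.0]]
1 [[238.0, 105.0], [260.0, 149.0]]
2 [[233.0, 120.0], [253.0, 170.0]]
3 [[218.0, 133.0], [233.0, 187.0]]
4 [[198.0, 139.0], [205.0, 196.0]]
5 [[178.0, 138.0], [177.0, 194.0]]
```

View pics/c4.png

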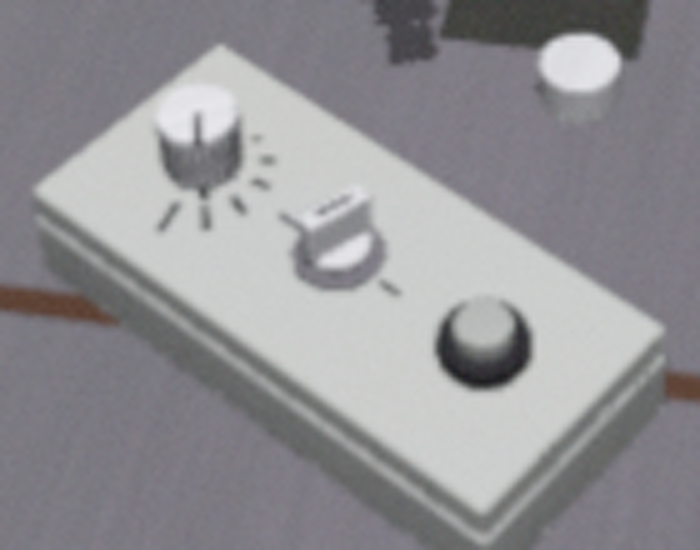

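The side crop shows the sleeve line and tooth at (204,193) pointing at the second-longest bar, (206,215), so the value is 4. The wing top line runs from (318,214) to (352,196).

```bash
python3 -c "
from h import *
f=lambda p:[(215+x/5-.4,255+y/5-.4) for x,y in p]
a=w('side',f([(318,214),(352,196),(302,217),(368,192)]),.094);print(a,a.mean(0))
for i in(0,2):
  d=a[i+1]-a[i];print(np.degrees(np.arctan2(d[1],d[0])))
print(w('side',f([(483,318)]),.072),w('side',f([(198,112)]),.096))
m=w('side',f([(284,215),(395,291)]),.06);print(m,m.mean(0))
"
```

```text
[[0.50760402 0.33254087 0.094     ]
 [0.49465054 0.31950153 0.094     ]
 [0.51442418 0.33543557 0.094     ]
 [0.48788726 0.31596777 0.094     ]] [0.5011415  0.32586143 0.094     ]
-134.81074166322682
-143.73579027546856
[[0.42583383 0.36175895 0.072     ]] [[0.57882987 0.28109014 0.096     ]]
[[0.53284307 0.30678882 0.06      ]
 [0.47091207 0.34329339 0.06      ]] [0.50187757 0.32504111 0.06      ]
```

Request:
move_arm([
  {"dx": 0,"dy": 0.684,"dz": 0,"rx": 0,"ry": 0,"rz": 0.09},
  {"dx": 0,"dy": 0.684,"dz": 0,"rx": 0,"ry": 0,"rz": 0.09},
  {"dx": 0,"dy": 0.684,"dz": 0,"rx": 0,"ry": 0,"rz": 0.09},
  {"dx": 0,"dy": 0.684,"dz": 0,"rx": 0,"ry": 0,"rz": 0.09},
  {"dx": 0,"dy": 0.684,"dz": 0,"rx": 0,"ry": 0,"rz": 0.09},
  {"dx": 0,"dy": 0.684,"dz": 0,"rx": 0,"ry": 0,"rz": 0.09},
  {"dx": 0,"dy": 0.684,"dz": 0,"rx": 0,"ry": 0,"rz": 0.09},
  {"dx": 0,"dy": 0.684,"dz": 0,"rx": 0,"ry": 0,"rz": 0.09},
  {"dx": 0,"dy": 0.684,"dz": 0,"rx": 0,"ry": 0,"rz": 0.09},
  {"dx": 0,"dy": 0.684,"dz": 0,"rx": 0,"ry": 0,"rz": 0.09},
], claw=50)

```text
t: 13.95
tcp_pos: [0.502, 0.3264, 0.192]
tool_rot: [-0.385, 0.923, -0.0, -0.0]
force: [0.5, 0.1, 0.0]
finger_gap: 0.5
gripper_force: 0.0
```

Request:
move_arm([
  {"dx": 0,"dy": 0,"dz": -0.47,"rx": 0,"ry": 0,"rz": 0},
  {"dx": 0,"dy": 0,"dz": -0.47,"rx": 0,"ry": 0,"rz": 0},
  {"dx": 0,"dy": 0,"dz": -0.47,"rx": 0,"ry": 0,"rz": 0},
  {"dx": 0,"dy": 0,"dz": -0.47,"rx": 0,"ry": 0,"rz": 0},
  {"dx": 0,"dy": 0,"dz": -0.47,"rx": 0,"ry": 0,"rz": 0},
  {"dx": 0,"dy": 0,"dz": -0.47,"rx": 0,"ry": 0,"rz": 0},
  {"dx": 0,"dy": 0,"dz": -0.47,"rx": 0,"ry": 0,"rz": 0},
  {"dx": 0,"dy": 0,"dz": -0.47,"rx": 0,"ry": 0,"rz": 0},
  {"dx": 0,"dy": 0,"dz": -0.47,"rx": 0,"ry": 0,"rz": 0},
  {"dx": 0,"dy": 0,"dz": -0.47,"rx": 0,"ry": 0,"rz": 0},
])

```text
t: 15.2
tcp_pos: [0.502, 0.3254, 0.0738]
tool_rot: [-0.383, 0.924, -0.0, 0.0]
force: [-0.1, 0.2, -0.3]
finger_gap: 0.498
gripper_force: 0.0
```

Request:
move_arm([
  {"dx": 0,"dy": 0,"dz": 0,"rx": 0,"ry": 0,"rz": 0},
  {"dx": 0,"dy": 0,"dz": 0,"rx": 0,"ry": 0,"rz": 0},
  {"dx": 0,"dy": 0,"dz": 0,"rx": 0,"ry": 0,"rz": 0},
  {"dx": 0,"dy": 0,"dz": 0,"rx": 0,"ry": 0,"rz": 0},
  {"dx": 0,"dy": 0,"dz": 0,"rx": 0,"ry": 0,"rz": 0},
  {"dx": 0,"dy": 0,"dz": 0,"rx": 0,"ry": 0,"rz": 0},
  {"dx": 0,"dy": 0,"dz": 0,"rx": 0,"ry": 0,"rz": 0},
  {"dx": 0,"dy": 0,"dz": 0,"rx": 0,"ry": 0,"rz": 0},
  {"dx": 0,"dy": 0,"dz": 0,"rx": 0,"ry": 0,"rz": 0},
  {"dx": 0,"dy": 0,"dz": 0,"rx": 0,"ry": 0,"rz": 0},
], claw=0)

```text
t: 16.45
tcp_pos: [0.5018, 0.3255, 0.0746]
tool_rot: [-0.383, 0.924, 0.0, -0.0]
force: [-3.5, 3.9, -1.4]
finger_gap: 0.116
gripper_force: 51.1
```

```bash
python3 -c "from h import *;st()"
```

```text
t 16.45 tcp [0.5018 0.3255 0.0746] yaw -134.92 z [-0.  0. -1.] q6 -1.969 F [-3.5  3.9 -1.4] M [ 0.63  0.39 -0.01] gap 0.116 gf 51.09099090099335
```

Request:
move_arm([
  {"dx": 0,"dy": 0,"dz": 0,"rx": 0,"ry": 0,"rz": -0.313},
  {"dx": 0,"dy": 0,"dz": 0,"rx": 0,"ry": 0,"rz": -0.313},
  {"dx": 0,"dy": 0,"dz": 0,"rx": 0,"ry": 0,"rz": -0.313},
  {"dx": 0,"dy": 0,"dz": 0,"rx": 0,"ry": 0,"rz": -0.313},
  {"dx": 0,"dy": 0,"dz": 0,"rx": 0,"ry": 0,"rz": -0.313},
  {"dx": 0,"dy": 0,"dz": 0,"rx": 0,"ry": 0,"rz": -0.313},
  {"dx": 0,"dy": 0,"dz": 0,"rx": 0,"ry": 0,"rz": -0.313},
  {"dx": 0,"dy": 0,"dz": 0,"rx": 0,"ry": 0,"rz": -0.313},
  {"dx": 0,"dy": 0,"dz": 0,"rx": 0,"ry": 0,"rz": 0},
  {"dx": 0,"dy": 0,"dz": 0,"rx": 0,"ry": 0,"rz": 0},
])

```text
t: 17.7
tcp_pos: [0.5015, 0.3273, 0.0746]
tool_rot: [0.26, 0.966, 0.002, -0.001]
force: [-3.0, 8.4, -2.2]
finger_gap: 0.112
gripper_force: 51.0
```

Request:
move_arm([
  {"dx": 0,"dy": 0,"dz": -0.08,"rx": 0,"ry": 0,"rz": 0},
  {"dx": 0,"dy": 0,"dz": -0.08,"rx": 0,"ry": 0,"rz": 0},
  {"dx": 0,"dy": 0,"dz": -0.08,"rx": 0,"ry": 0,"rz": 0},
  {"dx": 0,"dy": 0,"dz": -0.06,"rx": 0,"ry": 0,"rz": 0},
  {"dx": 0,"dy": 0,"dz": 0,"rx": 0,"ry": 0,"rz": 0},
  {"dx": 0,"dy": 0,"dz": 0,"rx": 0,"ry": 0,"rz": 0},
  {"dx": 0,"dy": 0,"dz": 0,"rx": 0,"ry": 0,"rz": 0},
  {"dx": 0,"dy": 0,"dz": 0,"rx": 0,"ry": 0,"rz": 0},
  {"dx": 0,"dy": 0,"dz": 0,"rx": 0,"ry": 0,"rz": 0},
  {"dx": 0,"dy": 0,"dz": 0,"rx": 0,"ry": 0,"rz": 0},
])

```text
t: 18.95
tcp_pos: [0.5015, 0.3273, 0.0686]
tool_rot: [0.26, 0.966, 0.002, -0.0]
force: [-6.1, 8.9, 6.2]
finger_gap: 0.112
gripper_force: 52.2
```

```bash
python3 -c "from h import *;st()"
```

```text
t 18.95 tcp [0.5015 0.3273 0.0686] yaw 149.91 z [ 0.     0.003 -1.   ] q6 -0.658 F [-6.1  8.9  6.2] M [1.45 1.08 0.04] gap 0.112 gf 52.21581816673279
```

The stud sank 6.0 mm. I'll press a little more to confirm, then release and look again.

Request:
move_arm([
  {"dx": 0,"dy": 0,"dz": -0.12,"rx": 0,"ry": 0,"rz": 0},
  {"dx": 0,"dy": 0,"dz": 0,"rx": 0,"ry": 0,"rz": 0},
  {"dx": 0,"dy": 0,"dz": 0,"rx": 0,"ry": 0,"rz": 0},
  {"dx": 0,"dy": 0,"dz": 0,"rx": 0,"ry": 0,"rz": 0},
  {"dx": 0,"dy": 0,"dz": 0,"rx": 0,"ry": 0,"rz": 0},
  {"dx": 0,"dy": 0,"dz": 0,"rx": 0,"ry": 0,"rz": 0},
  {"dx": 0,"dy": 0,"dz": 0,"rx": 0,"ry": 0,"rz": 0},
  {"dx": 0,"dy": 0,"dz": 0,"rx": 0,"ry": 0,"rz": 0},
  {"dx": 0,"dy": 0,"dz": 0,"rx": 0,"ry": 0,"rz": 0},
  {"dx": 0,"dy": 0,"dz": 0,"rx": 0,"ry": 0,"rz": 0},
])

```text
t: 20.2
tcp_pos: [0.5016, 0.3274, 0.0683]
tool_rot: [0.259, 0.966, 0.002, 0.0]
force: [-9.3, 7.8, 22.7]
finger_gap: 0.111
gripper_force: 54.4
```

Request:
move_arm([
  {"dx": 0,"dy": 0,"dz": 0,"rx": 0,"ry": 0,"rz": 0},
  {"dx": 0,"dy": 0,"dz": 0,"rx": 0,"ry": 0,"rz": 0},
  {"dx": 0,"dy": 0,"dz": 0,"rx": 0,"ry": 0,"rz": 0},
  {"dx": 0,"dy": 0,"dz": 0,"rx": 0,"ry": 0,"rz": 0},
  {"dx": 0,"dy": 0,"dz": 0.4,"rx": 0,"ry": 0,"rz": 0},
  {"dx": 0,"dy": 0,"dz": 1,"rx": 0,"ry": 0,"rz": 0},
  {"dx": 0,"dy": 0,"dz": 1,"rx": 0,"ry": 0,"rz": 0},
  {"dx": 0,"dy": 0,"dz": 1,"rx": 0,"ry": 0,"rz": 0},
  {"dx": 0,"dy": 0,"dz": 0.9,"rx": 0,"ry": 0,"rz": 0},
  {"dx": 0,"dy": 0,"dz": 0,"rx": 0,"ry": 0,"rz": 0},
], claw=60)

```text
t: 21.45
tcp_pos: [0.5034, 0.3259, 0.1739]
tool_rot: [0.259, 0.966, 0.002, 0.002]
force: [0.0, 0.1, -0.2]
finger_gap: 0.601
gripper_force: 0.0
```

```bash
cat >> h.py <<'E'
def rect(im,z,x0,x1,y0,y1,s=2000):
    # rectified plane z; rows: x descending, cols: y descending, s px/m
    X,Y=np.meshgrid(np.arange(x1,x0,-1/s),np.arange(y1,y0,-1/s),indexing='ij')
    p=px('top',np.c_[X.ravel(),Y.ravel(),np.full(X.size,z)]).astype(np.float32)
    return cv2.remap(im,p[:,0].reshape(X.shape),p[:,1].reshape(X.shape),cv2.INTER_CUBIC),x1,y1,s
def cells(im,x0=.37,x1=.52,y0=-.43,y1=.15):
    r,xa,ya,s=rect(im,.044,x0,x1,y0,y1); g=r.astype(int); L=g.mean(2); sat=g.max(2)-g.min(2)
    m=((L>150)&(sat<40)).astype(np.uint8)
    m=cv2.morphologyEx(m,cv2.MORPH_CLOSE,np.ones((25,25)))
    m=cv2.morphologyEx(m,cv2.MORPH_OPEN,np.ones((15,15)))
    out=[]
    for c in cv2.findContours(m,cv2.RETR_EXTERNAL,cv2.CHAIN_APPROX_NONE)[0]:
        if cv2.contourArea(c)<2000: continue
        (u,v),rad=cv2.minEnclosingCircle(c)
        a=np.radians(np.arange(0,360,1)); 
        prof=np.mean([L[np.clip((v-q*np.cos(a)).round().astype(int),0,L.shape[0]-1),np.clip((u-q*np.sin(a)).round().astype(int),0,L.shape[1]-1)] for q in np.arange(20,44)],0)
        wgt=np.clip(np.median(prof)-prof-40,0,None); ang=np.degrees(np.angle((wgt*np.exp(1j*a)).sum()))
        M=cv2.moments(c)
        out.append((xa-v/s,ya-u/s,rad/s,ang)); print('cell',np.round((xa-v/s,ya-u/s),4),'mom',np.round((xa-M['m01']/M['m00']/s,ya-M['m10']/M['m00']/s),4),'r',round(rad/s,4),'ang',round(ang,1))
    return out
E
python3 -c "
from h import *
st()
cells(cv2.imread('pics/top0.png'))
cells(snap('top','top2'))
snap('side','side2');crop('side2','c5',215,255,355,365,4)"
```

```text
t 21.45 tcp [0.5034 0.3259 0.1739] yaw 149.97 z [ 0.005  0.002 -1.   ] q6 -0.658 F [ 0.   0.1 -0.2] M [-0.01  0.06 -0.03] gap 0.601 gf 0.0
cell [0.4152 0.1473] mom [0.4149 0.1412] r 0.0204 ang -72.2
cell [ 0.4394 -0.2179] mom [ 0.4396 -0.2184] r 0.0286 ang -77.2
cell [ 0.4536 -0.0837] mom [ 0.4535 -0.0845] r 0.0274 ang 37.8
cell [ 0.4309 -0.1047] mom [ 0.4303 -0.1053] r 0.0273 ang 38.9
cell [ 0.4397 -0.2177] mom [ 0.4396 -0.2184] r 0.0286 ang -78.6
```

View pics/c5.png

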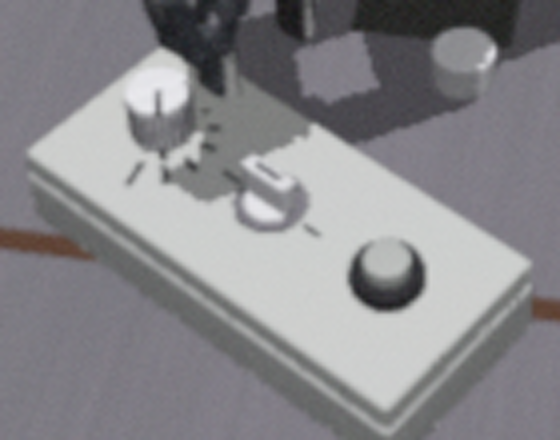

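The wing lies along the marks and is sunk, and the sleeve is still at 4. Cell A has been knocked to about (.431,-.105), so I'll refine both cells in a rectified crop.

```bash
python3 -c "
from h import *
r,*_=rect(cv2.imread('pics/top2.png'),.044,.39,.49,-.26,-.06,3500);cv2.imwrite('pics/c6.png',r)"
```

```text
(no output)
```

View pics/c6.png

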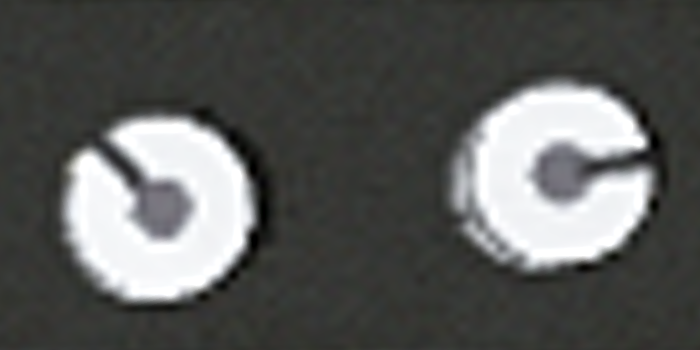

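Request:
move_arm([
  {"dx": -0.144,"dy": -0.864,"dz": 0,"rx": 0,"ry": 0,"rz": -0.177},
  {"dx": -0.144,"dy": -0.864,"dz": 0,"rx": 0,"ry": 0,"rz": -0.177},
  {"dx": -0.144,"dy": -0.864,"dz": 0,"rx": 0,"ry": 0,"rz": -0.177},
  {"dx": -0.144,"dy": -0.864,"dz": 0,"rx": 0,"ry": 0,"rz": -0.177},
  {"dx": -0.144,"dy": -0.864,"dz": 0,"rx": 0,"ry": 0,"rz": -0.177},
  {"dx": -0.144,"dy": -0.864,"dz": 0,"rx": 0,"ry": 0,"rz": -0.177},
  {"dx": -0.144,"dy": -0.864,"dz": 0,"rx": 0,"ry": 0,"rz": -0.177},
  {"dx": -0.144,"dy": -0.864,"dz": 0,"rx": 0,"ry": 0,"rz": -0.177},
  {"dx": -0.144,"dy": -0.864,"dz": 0,"rx": 0,"ry": 0,"rz": -0.177},
  {"dx": -0.144,"dy": -0.864,"dz": 0,"rx": 0,"ry": 0,"rz": -0.177},
], claw=88)

```text
t: 22.8
tcp_pos: [0.4649, 0.1086, 0.1704]
tool_rot: [0.665, 0.747, -0.001, -0.001]
force: [-0.2, -0.7, 0.4]
finger_gap: 0.882
gripper_force: 0.0
```

Request:
move_arm([
  {"dx": -0.144,"dy": -0.864,"dz": 0,"rx": 0,"ry": 0,"rz": -0.177},
  {"dx": -0.144,"dy": -0.864,"dz": 0,"rx": 0,"ry": 0,"rz": -0.177},
  {"dx": -0.144,"dy": -0.864,"dz": 0,"rx": 0,"ry": 0,"rz": -0.177},
  {"dx": -0.144,"dy": -0.864,"dz": 0,"rx": 0,"ry": 0,"rz": -0.177},
  {"dx": -0.144,"dy": -0.864,"dz": 0,"rx": 0,"ry": 0,"rz": -0.177},
  {"dx": -0.144,"dy": -0.864,"dz": 0,"rx": 0,"ry": 0,"rz": -0.177},
  {"dx": -0.144,"dy": -0.864,"dz": 0,"rx": 0,"ry": 0,"rz": -0.177},
  {"dx": -0.144,"dy": -0.864,"dz": 0,"rx": 0,"ry": 0,"rz": -0.177},
  {"dx": -0.144,"dy": -0.864,"dz": 0,"rx": 0,"ry": 0,"rz": -0.177},
  {"dx": -0.144,"dy": -0.864,"dz": 0,"rx": 0,"ry": 0,"rz": -0.177},
])

```text
t: 24.05
tcp_pos: [0.4291, -0.107, 0.1705]
tool_rot: [0.929, 0.371, -0.001, -0.001]
force: [-0.6, -1.2, 1.0]
finger_gap: 0.881
gripper_force: 0.0
```

Request:
move_arm([
  {"dx": 0,"dy": 0,"dz": -0.6,"rx": 0,"ry": 0,"rz": 0},
  {"dx": 0,"dy": 0,"dz": -0.6,"rx": 0,"ry": 0,"rz": 0},
  {"dx": 0,"dy": 0,"dz": -0.6,"rx": 0,"ry": 0,"rz": 0},
  {"dx": 0,"dy": 0,"dz": -0.6,"rx": 0,"ry": 0,"rz": 0},
  {"dx": 0,"dy": 0,"dz": -0.6,"rx": 0,"ry": 0,"rz": 0},
  {"dx": 0,"dy": 0,"dz": 0,"rx": 0,"ry": 0,"rz": 0},
  {"dx": 0,"dy": 0,"dz": 0,"rx": 0,"ry": 0,"rz": 0},
  {"dx": 0,"dy": 0,"dz": 0,"rx": 0,"ry": 0,"rz": 0},
  {"dx": 0,"dy": 0,"dz": 0,"rx": 0,"ry": 0,"rz": 0},
  {"dx": 0,"dy": 0,"dz": 0,"rx": 0,"ry": 0,"rz": 0},
])

```text
t: 25.3
tcp_pos: [0.4302, -0.1068, 0.0969]
tool_rot: [0.928, 0.373, 0.0, 0.0]
force: [0.2, -0.1, -0.3]
finger_gap: 0.881
gripper_force: 0.0
```

```bash
python3 -c "from h import *;st()"
```

```text
t 25.3 tcp [ 0.4302 -0.1068  0.0969] yaw 43.77 z [ 0.001 -0.    -1.   ] q6 0.31 F [ 0.2 -0.1 -0.3] M [0.01 0.01 0.06] gap 0.881 gf 0.0
```

Request:
move_arm([
  {"dx": 0.03,"dy": 0.02,"dz": -0.364,"rx": 0,"ry": 0,"rz": 0},
  {"dx": 0,"dy": 0,"dz": -0.364,"rx": 0,"ry": 0,"rz": 0},
  {"dx": 0,"dy": 0,"dz": -0.364,"rx": 0,"ry": 0,"rz": 0},
  {"dx": 0,"dy": 0,"dz": -0.364,"rx": 0,"ry": 0,"rz": 0},
  {"dx": 0,"dy": 0,"dz": -0.364,"rx": 0,"ry": 0,"rz": 0},
  {"dx": 0,"dy": 0,"dz": -0.364,"rx": 0,"ry": 0,"rz": 0},
  {"dx": 0,"dy": 0,"dz": -0.364,"rx": 0,"ry": 0,"rz": 0},
  {"dx": 0,"dy": 0,"dz": -0.364,"rx": 0,"ry": 0,"rz": 0},
  {"dx": 0,"dy": 0,"dz": -0.364,"rx": 0,"ry": 0,"rz": 0},
  {"dx": 0,"dy": 0,"dz": -0.364,"rx": 0,"ry": 0,"rz": 0},
])

```text
t: 26.55
tcp_pos: [0.4308, -0.1062, 0.005]
tool_rot: [0.928, 0.373, 0.0, 0.0]
force: [0.4, 0.6, -0.2]
finger_gap: 0.886
gripper_force: 0.0
```

Request:
move_arm([
  {"dx": 0,"dy": 0,"dz": 0,"rx": 0,"ry": 0,"rz": 0},
  {"dx": 0,"dy": 0,"dz": 0,"rx": 0,"ry": 0,"rz": 0},
  {"dx": 0,"dy": 0,"dz": 0,"rx": 0,"ry": 0,"rz": 0},
  {"dx": 0,"dy": 0,"dz": 0,"rx": 0,"ry": 0,"rz": 0},
  {"dx": 0,"dy": 0,"dz": 0,"rx": 0,"ry": 0,"rz": 0},
  {"dx": 0,"dy": 0,"dz": 0,"rx": 0,"ry": 0,"rz": 0},
  {"dx": 0,"dy": 0,"dz": 0,"rx": 0,"ry": 0,"rz": 0},
  {"dx": 0,"dy": 0,"dz": 0,"rx": 0,"ry": 0,"rz": 0},
  {"dx": 0,"dy": 0,"dz": 0,"rx": 0,"ry": 0,"rz": 0},
  {"dx": 0,"dy": 0,"dz": 0,"rx": 0,"ry": 0,"rz": 0},
], claw=0, newtons=50)

```text
t: 27.8
tcp_pos: [0.4308, -0.1062, 0.0056]
tool_rot: [0.928, 0.373, 0.0, 0.0]
force: [0.1, -0.7, -3.6]
finger_gap: 0.6
gripper_force: 52.8
```

```bash
python3 -c "from h import *;st()"
```

```text
t 27.8 tcp [ 0.4308 -0.1062  0.0056] yaw 43.77 z [ 0. -0. -1.] q6 0.312 F [ 0.1 -0.7 -3.6] M [-0.15 -0.09 -0.03] gap 0.6 gf 52.839354537427425
```

Request:
move_arm([
  {"dx": 0,"dy": 0,"dz": 0.4,"rx": 0,"ry": 0,"rz": 0},
  {"dx": 0,"dy": 0,"dz": 0.4,"rx": 0,"ry": 0,"rz": 0},
  {"dx": 0,"dy": 0,"dz": 0.4,"rx": 0,"ry": 0,"rz": 0},
  {"dx": 0,"dy": 0,"dz": 0.4,"rx": 0,"ry": 0,"rz": 0},
  {"dx": 0.448,"dy": 0.041,"dz": 0,"rx": 0,"ry": 0,"rz": -0.0972},
  {"dx": 0.448,"dy": 0.041,"dz": 0,"rx": 0,"ry": 0,"rz": -0.0972},
  {"dx": 0.448,"dy": 0.041,"dz": 0,"rx": 0,"ry": 0,"rz": -0.0972},
  {"dx": 0.448,"dy": 0.041,"dz": 0,"rx": 0,"ry": 0,"rz": -0.0972},
  {"dx": 0.448,"dy": 0.041,"dz": 0,"rx": 0,"ry": 0,"rz": -0.0972},
  {"dx": 0.448,"dy": 0.041,"dz": 0,"rx": 0,"ry": 0,"rz": -0.0972},
])

```text
t: 29.05
tcp_pos: [0.4979, -0.0998, 0.046]
tool_rot: [0.974, 0.226, -0.0, -0.0]
force: [0.4, -1.1, -6.7]
finger_gap: 0.598
gripper_force: 53.4
```

Request:
move_arm([
  {"dx": 0.448,"dy": 0.041,"dz": 0,"rx": 0,"ry": 0,"rz": -0.0972},
  {"dx": 0.448,"dy": 0.041,"dz": 0,"rx": 0,"ry": 0,"rz": -0.0972},
  {"dx": 0.448,"dy": 0.041,"dz": 0,"rx": 0,"ry": 0,"rz": -0.0972},
  {"dx": 0.448,"dy": 0.041,"dz": 0,"rx": 0,"ry": 0,"rz": -0.0972},
  {"dx": 0.448,"dy": 0.041,"dz": 0,"rx": 0,"ry": 0,"rz": -0.0972},
  {"dx": 0.448,"dy": 0.041,"dz": 0,"rx": 0,"ry": 0,"rz": -0.0972},
  {"dx": 0.448,"dy": 0.041,"dz": 0,"rx": 0,"ry": 0,"rz": -0.0972},
  {"dx": 0.448,"dy": 0.041,"dz": 0,"rx": 0,"ry": 0,"rz": -0.0972},
  {"dx": 0.448,"dy": 0.041,"dz": 0,"rx": 0,"ry": 0,"rz": -0.0972},
  {"dx": 0.448,"dy": 0.041,"dz": 0,"rx": 0,"ry": 0,"rz": -0.0972},
])

```text
t: 30.3
tcp_pos: [0.6093, -0.0894, 0.0456]
tool_rot: [1.0, -0.026, -0.001, -0.0]
force: [0.3, -0.5, -6.0]
finger_gap: 0.596
gripper_force: 53.4
```

Request:
move_arm([
  {"dx": 0,"dy": 0,"dz": -0.3,"rx": 0,"ry": 0,"rz": 0},
  {"dx": 0,"dy": 0,"dz": -0.3,"rx": 0,"ry": 0,"rz": 0},
  {"dx": 0,"dy": 0,"dz": -0.3,"rx": 0,"ry": 0,"rz": 0},
  {"dx": 0,"dy": 0,"dz": -0.2,"rx": 0,"ry": 0,"rz": 0},
  {"dx": 0,"dy": 0,"dz": -0.2,"rx": 0,"ry": 0,"rz": 0},
  {"dx": 0,"dy": 0,"dz": -0.1,"rx": 0,"ry": 0,"rz": 0},
  {"dx": 0,"dy": 0,"dz": -0.1,"rx": 0,"ry": 0,"rz": 0},
  {"dx": 0,"dy": 0,"dz": -0.06,"rx": 0,"ry": 0,"rz": 0},
  {"dx": 0,"dy": 0,"dz": 0,"rx": 0,"ry": 0,"rz": 0},
  {"dx": 0,"dy": 0,"dz": 0,"rx": 0,"ry": 0,"rz": 0},
])

```text
t: 31.55
tcp_pos: [0.6101, -0.0898, 0.0067]
tool_rot: [1.0, -0.025, 0.0, 0.0]
force: [-0.9, -1.2, -4.6]
finger_gap: 0.594
gripper_force: 53.4
```

```bash
python3 -c "from h import *;st()"
```

```text
t 31.55 tcp [ 0.6101 -0.0898  0.0067] yaw -2.89 z [ 0. -0. -1.] q6 1.294 F [-0.9 -1.2 -4.6] M [ 0.02 -0.01 -0.02] gap 0.594 gf 53.36956076323986
```

Request:
move_arm([
  {"dx": 0,"dy": 0,"dz": -0.05,"rx": 0,"ry": 0,"rz": 0},
  {"dx": 0,"dy": 0,"dz": 0,"rx": 0,"ry": 0,"rz": 0},
  {"dx": 0,"dy": 0,"dz": 0,"rx": 0,"ry": 0,"rz": 0},
  {"dx": 0,"dy": 0,"dz": 0,"rx": 0,"ry": 0,"rz": 0},
  {"dx": 0,"dy": 0,"dz": 0,"rx": 0,"ry": 0,"rz": 0},
  {"dx": 0,"dy": 0,"dz": 0,"rx": 0,"ry": 0,"rz": 0},
  {"dx": 0,"dy": 0,"dz": 0,"rx": 0,"ry": 0,"rz": 0},
  {"dx": 0,"dy": 0,"dz": 0,"rx": 0,"ry": 0,"rz": 0},
  {"dx": 0,"dy": 0,"dz": 0,"rx": 0,"ry": 0,"rz": 0},
  {"dx": 0,"dy": 0,"dz": 0,"rx": 0,"ry": 0,"rz": 0},
])

```text
t: 32.8
tcp_pos: [0.6102, -0.0898, 0.0056]
tool_rot: [1.0, -0.025, 0.0, 0.0]
force: [-0.3, 0.2, 1.2]
finger_gap: 0.596
gripper_force: 53.7
```

Request:
move_arm([
  {"dx": 0,"dy": 0,"dz": 0,"rx": 0,"ry": 0,"rz": 0},
  {"dx": 0,"dy": 0,"dz": 0,"rx": 0,"ry": 0,"rz": 0},
  {"dx": 0,"dy": 0,"dz": 0,"rx": 0,"ry": 0,"rz": 0},
  {"dx": 0,"dy": 0,"dz": 0,"rx": 0,"ry": 0,"rz": 0},
  {"dx": 0,"dy": 0,"dz": 0.4,"rx": 0,"ry": 0,"rz": 0},
  {"dx": 0,"dy": 0,"dz": 0.8,"rx": 0,"ry": 0,"rz": 0},
  {"dx": 0,"dy": 0,"dz": 1,"rx": 0,"ry": 0,"rz": 0},
  {"dx": 0,"dy": 0,"dz": 1,"rx": 0,"ry": 0,"rz": 0},
  {"dx": 0,"dy": 0,"dz": 0.8,"rx": 0,"ry": 0,"rz": 0},
  {"dx": 0,"dy": 0,"dz": 0,"rx": 0,"ry": 0,"rz": 0},
], claw=88)

```text
t: 34.05
tcp_pos: [0.6117, -0.0903, 0.1085]
tool_rot: [1.0, -0.025, 0.003, 0.001]
force: [-0.1, -0.6, 0.1]
finger_gap: 0.879
gripper_force: 0.0
```

Request:
move_arm([
  {"dx": -0.676,"dy": -0.525,"dz": 0,"rx": 0,"ry": 0,"rz": 0.341},
  {"dx": -0.676,"dy": -0.525,"dz": 0,"rx": 0,"ry": 0,"rz": 0.341},
  {"dx": -0.676,"dy": -0.525,"dz": 0,"rx": 0,"ry": 0,"rz": 0.341},
  {"dx": -0.676,"dy": -0.525,"dz": 0,"rx": 0,"ry": 0,"rz": 0.341},
  {"dx": -0.676,"dy": -0.525,"dz": 0,"rx": 0,"ry": 0,"rz": 0.341},
  {"dx": -0.676,"dy": -0.525,"dz": 0,"rx": 0,"ry": 0,"rz": 0.341},
  {"dx": -0.676,"dy": -0.525,"dz": 0,"rx": 0,"ry": 0,"rz": 0.341},
  {"dx": -0.676,"dy": -0.525,"dz": 0,"rx": 0,"ry": 0,"rz": 0.341},
  {"dx": -0.676,"dy": -0.525,"dz": 0,"rx": 0,"ry": 0,"rz": 0.341},
  {"dx": -0.676,"dy": -0.525,"dz": 0,"rx": 0,"ry": 0,"rz": 0.341},
])

```text
t: 35.3
tcp_pos: [0.4401, -0.2212, 0.1051]
tool_rot: [0.644, 0.765, -0.0, -0.0]
force: [-0.3, -0.6, -0.9]
finger_gap: 0.879
gripper_force: 0.0
```

```bash
python3 -c "
from h import *
st();im=snap('top','top3');snap('side','side3')
a=im[80:300,250:470];print((cv2.absdiff(a,cv2.cvtColor(cv2.imread('pics/top2.png'),4)[80:300,250:470]).max(2)>40).mean())
cv2.imwrite('pics/c7.png',np.vstack([cv2.resize(a,None,fx=2,fy=2)[:,:,::-1][:220],cv2.resize(cv2.imread('pics/side3.png')[140:260,220:440],None,fx=2,fy=2)]))"
```

```text
t 35.3 tcp [ 0.4401 -0.2212  0.1051] yaw 99.75 z [-0.  0. -1.] q6 -0.863 F [-0.3 -0.6 -0.9] M [-0.   -0.06 -0.02] gap 0.879 gf 0.0
0.26462809917355373
```

View pics/c7.png

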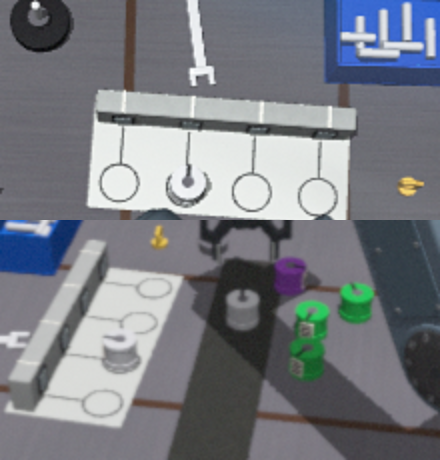

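The top and side views show cell A on pad 1, about centred, with its line towards the bar. Cell B is undisturbed under the gripper, so I'll pick it.

Request:
move_arm([
  {"dx": 0,"dy": 0,"dz": -0.397,"rx": 0,"ry": 0,"rz": 0},
  {"dx": 0,"dy": 0,"dz": -0.397,"rx": 0,"ry": 0,"rz": 0},
  {"dx": 0,"dy": 0,"dz": -0.397,"rx": 0,"ry": 0,"rz": 0},
  {"dx": 0,"dy": 0,"dz": -0.397,"rx": 0,"ry": 0,"rz": 0},
  {"dx": 0,"dy": 0,"dz": -0.397,"rx": 0,"ry": 0,"rz": 0},
  {"dx": 0,"dy": 0,"dz": -0.397,"rx": 0,"ry": 0,"rz": 0},
  {"dx": 0,"dy": 0,"dz": -0.397,"rx": 0,"ry": 0,"rz": 0},
  {"dx": 0,"dy": 0,"dz": -0.397,"rx": 0,"ry": 0,"rz": 0},
  {"dx": 0,"dy": 0,"dz": -0.397,"rx": 0,"ry": 0,"rz": 0},
  {"dx": 0,"dy": 0,"dz": -0.397,"rx": 0,"ry": 0,"rz": 0},
])

```text
t: 36.65
tcp_pos: [0.441, -0.2211, 0.0054]
tool_rot: [0.647, 0.763, 0.0, 0.0]
force: [-0.2, -0.4, 0.2]
finger_gap: 0.878
gripper_force: 0.0
```

Request:
move_arm([
  {"dx": 0,"dy": 0,"dz": 0,"rx": 0,"ry": 0,"rz": 0},
  {"dx": 0,"dy": 0,"dz": 0,"rx": 0,"ry": 0,"rz": 0},
  {"dx": 0,"dy": 0,"dz": 0,"rx": 0,"ry": 0,"rz": 0},
  {"dx": 0,"dy": 0,"dz": 0,"rx": 0,"ry": 0,"rz": 0},
  {"dx": 0,"dy": 0,"dz": 0,"rx": 0,"ry": 0,"rz": 0},
  {"dx": 0,"dy": 0,"dz": 0,"rx": 0,"ry": 0,"rz": 0},
  {"dx": 0,"dy": 0,"dz": 0,"rx": 0,"ry": 0,"rz": 0},
  {"dx": 0,"dy": 0,"dz": 0,"rx": 0,"ry": 0,"rz": 0},
  {"dx": 0,"dy": 0,"dz": 0,"rx": 0,"ry": 0,"rz": 0},
  {"dx": 0,"dy": 0,"dz": 0,"rx": 0,"ry": 0,"rz": 0},
], claw=0, newtons=50)

```text
t: 37.9
tcp_pos: [0.441, -0.221, 0.0061]
tool_rot: [0.647, 0.763, -0.0, -0.0]
force: [-0.4, 0.4, -5.1]
finger_gap: 0.598
gripper_force: 52.7
```

```bash
python3 -c "from h import *;st()"
```

```text
t 37.9 tcp [ 0.441  -0.221   0.0061] yaw 99.41 z [-0.  0. -1.] q6 -0.856 F [-0.4  0.4 -5.1] M [ 0.03 -0.01  0.02] gap 0.598 gf 52.65294771641493
```

Request:
move_arm([
  {"dx": 0,"dy": 0,"dz": 0.4,"rx": 0,"ry": 0,"rz": 0},
  {"dx": 0,"dy": 0,"dz": 0.4,"rx": 0,"ry": 0,"rz": 0},
  {"dx": 0,"dy": 0,"dz": 0.4,"rx": 0,"ry": 0,"rz": 0},
  {"dx": 0,"dy": 0,"dz": 0.4,"rx": 0,"ry": 0,"rz": 0},
  {"dx": 0.3985,"dy": -0.171,"dz": 0,"rx": 0,"ry": 0,"rz": 0.1623},
  {"dx": 0.3985,"dy": -0.171,"dz": 0,"rx": 0,"ry": 0,"rz": 0.1623},
  {"dx": 0.3985,"dy": -0.171,"dz": 0,"rx": 0,"ry": 0,"rz": 0.1623},
  {"dx": 0.3985,"dy": -0.171,"dz": 0,"rx": 0,"ry": 0,"rz": 0.1623},
  {"dx": 0.3985,"dy": -0.171,"dz": 0,"rx": 0,"ry": 0,"rz": 0.1623},
  {"dx": 0.3985,"dy": -0.171,"dz": 0,"rx": 0,"ry": 0,"rz": 0.1623},
])

```text
t: 39.15
tcp_pos: [0.5008, -0.2466, 0.0465]
tool_rot: [0.432, 0.902, 0.0, -0.0]
force: [0.9, -0.5, -4.7]
finger_gap: 0.596
gripper_force: 53.0
```

Request:
move_arm([
  {"dx": 0.3985,"dy": -0.171,"dz": 0,"rx": 0,"ry": 0,"rz": 0.1623},
  {"dx": 0.3985,"dy": -0.171,"dz": 0,"rx": 0,"ry": 0,"rz": 0.1623},
  {"dx": 0.3985,"dy": -0.171,"dz": 0,"rx": 0,"ry": 0,"rz": 0.1623},
  {"dx": 0.3985,"dy": -0.171,"dz": 0,"rx": 0,"ry": 0,"rz": 0.1623},
  {"dx": 0.3985,"dy": -0.171,"dz": 0,"rx": 0,"ry": 0,"rz": 0.1623},
  {"dx": 0.3985,"dy": -0.171,"dz": 0,"rx": 0,"ry": 0,"rz": 0.1623},
  {"dx": 0.3985,"dy": -0.171,"dz": 0,"rx": 0,"ry": 0,"rz": 0.1623},
  {"dx": 0.3985,"dy": -0.171,"dz": 0,"rx": 0,"ry": 0,"rz": 0.1623},
  {"dx": 0.3985,"dy": -0.171,"dz": 0,"rx": 0,"ry": 0,"rz": 0.1623},
  {"dx": 0.3985,"dy": -0.171,"dz": 0,"rx": 0,"ry": 0,"rz": 0.1623},
])

```text
t: 40.4
tcp_pos: [0.6, -0.2891, 0.0462]
tool_rot: [0.022, 1.0, 0.0, -0.001]
force: [-0.1, 0.2, -4.6]
finger_gap: 0.598
gripper_force: 52.9
```

Request:
move_arm([
  {"dx": 0,"dy": 0,"dz": -0.3,"rx": 0,"ry": 0,"rz": 0},
  {"dx": 0,"dy": 0,"dz": -0.3,"rx": 0,"ry": 0,"rz": 0},
  {"dx": 0,"dy": 0,"dz": -0.3,"rx": 0,"ry": 0,"rz": 0},
  {"dx": 0,"dy": 0,"dz": -0.2,"rx": 0,"ry": 0,"rz": 0},
  {"dx": 0,"dy": 0,"dz": -0.2,"rx": 0,"ry": 0,"rz": 0},
  {"dx": 0,"dy": 0,"dz": -0.1,"rx": 0,"ry": 0,"rz": 0},
  {"dx": 0,"dy": 0,"dz": -0.1,"rx": 0,"ry": 0,"rz": 0},
  {"dx": 0,"dy": 0,"dz": -0.06,"rx": 0,"ry": 0,"rz": 0},
  {"dx": 0,"dy": 0,"dz": -0.03,"rx": 0,"ry": 0,"rz": 0},
  {"dx": 0,"dy": 0,"dz": -0.03,"rx": 0,"ry": 0,"rz": 0},
])

```text
t: 41.65
tcp_pos: [0.6005, -0.2895, 0.006]
tool_rot: [0.023, 1.0, -0.0, 0.0]
force: [-1.5, 0.6, 1.4]
finger_gap: 0.597
gripper_force: 53.2
```

```bash
python3 -c "from h import *;st()"
```

```text
t 41.65 tcp [ 0.6005 -0.2895  0.006 ] yaw 177.32 z [ 0. -0. -1.] q6 -2.14 F [-1.5  0.6  1.4] M [ 0.15  0.18 -0.02] gap 0.597 gf 53.2443517819047
```

Request:
move_arm([
  {"dx": 0,"dy": 0,"dz": 0,"rx": 0,"ry": 0,"rz": 0},
  {"dx": 0,"dy": 0,"dz": 0,"rx": 0,"ry": 0,"rz": 0},
  {"dx": 0,"dy": 0,"dz": 0,"rx": 0,"ry": 0,"rz": 0},
  {"dx": 0,"dy": 0,"dz": 0,"rx": 0,"ry": 0,"rz": 0},
  {"dx": 0,"dy": 0,"dz": 0.4,"rx": 0,"ry": 0,"rz": 0},
  {"dx": 0,"dy": 0,"dz": 0.8,"rx": 0,"ry": 0,"rz": 0},
  {"dx": 0,"dy": 0,"dz": 1,"rx": 0,"ry": 0,"rz": 0},
  {"dx": 0,"dy": 0,"dz": 1,"rx": 0,"ry": 0,"rz": 0},
  {"dx": 0,"dy": 0,"dz": 1,"rx": 0,"ry": 0,"rz": 0},
  {"dx": 0,"dy": 0,"dz": 1,"rx": 0,"ry": 0,"rz": 0},
], claw=88)

```text
t: 42.9
tcp_pos: [0.6007, -0.2896, 0.1383]
tool_rot: [0.023, 1.0, -0.001, 0.001]
force: [-1.0, 0.1, -0.5]
finger_gap: 0.88
gripper_force: 0.0
```

Request:
move_arm([
  {"dx": -0.235,"dy": 0.88,"dz": 0.2,"rx": 0,"ry": 0,"rz": 0},
  {"dx": -0.235,"dy": 0.88,"dz": 0.2,"rx": 0,"ry": 0,"rz": 0},
  {"dx": -0.235,"dy": 0.88,"dz": 0.2,"rx": 0,"ry": 0,"rz": 0},
  {"dx": -0.235,"dy": 0.88,"dz": 0.2,"rx": 0,"ry": 0,"rz": 0},
  {"dx": -0.235,"dy": 0.88,"dz": 0.2,"rx": 0,"ry": 0,"rz": 0},
  {"dx": -0.235,"dy": 0.88,"dz": 0,"rx": 0,"ry": 0,"rz": 0},
  {"dx": -0.235,"dy": 0.88,"dz": 0,"rx": 0,"ry": 0,"rz": 0},
  {"dx": -0.235,"dy": 0.88,"dz": 0,"rx": 0,"ry": 0,"rz": 0},
  {"dx": -0.235,"dy": 0.88,"dz": 0,"rx": 0,"ry": 0,"rz": 0},
  {"dx": -0.235,"dy": 0.88,"dz": 0,"rx": 0,"ry": 0,"rz": 0},
], claw=0)

```text
t: 44.15
tcp_pos: [0.5412, -0.068, 0.1605]
tool_rot: [0.023, 1.0, 0.0, -0.0]
force: [-0.6, 0.6, -1.1]
finger_gap: -0.0
gripper_force: 0.0
```

Request:
move_arm([
  {"dx": -0.235,"dy": 0.88,"dz": 0,"rx": 0,"ry": 0,"rz": 0},
  {"dx": -0.235,"dy": 0.88,"dz": 0,"rx": 0,"ry": 0,"rz": 0},
  {"dx": -0.235,"dy": 0.88,"dz": 0,"rx": 0,"ry": 0,"rz": 0},
  {"dx": -0.235,"dy": 0.88,"dz": 0,"rx": 0,"ry": 0,"rz": 0},
  {"dx": -0.235,"dy": 0.88,"dz": 0,"rx": 0,"ry": 0,"rz": 0},
  {"dx": -0.235,"dy": 0.88,"dz": 0,"rx": 0,"ry": 0,"rz": 0},
  {"dx": -0.235,"dy": 0.88,"dz": 0,"rx": 0,"ry": 0,"rz": 0},
  {"dx": -0.235,"dy": 0.88,"dz": 0,"rx": 0,"ry": 0,"rz": 0},
  {"dx": -0.235,"dy": 0.88,"dz": 0,"rx": 0,"ry": 0,"rz": 0},
  {"dx": -0.235,"dy": 0.88,"dz": 0,"rx": 0,"ry": 0,"rz": 0},
])

```text
t: 45.4
tcp_pos: [0.4823, 0.1519, 0.1606]
tool_rot: [0.023, 1.0, 0.0, 0.0]
force: [-0.2, -0.5, 0.5]
finger_gap: -0.002
gripper_force: 0.0
```

Request:
move_arm([
  {"dx": -0.235,"dy": 0.88,"dz": 0,"rx": 0,"ry": 0,"rz": 0},
  {"dx": -0.235,"dy": 0.88,"dz": 0,"rx": 0,"ry": 0,"rz": 0},
  {"dx": -0.235,"dy": 0.88,"dz": 0,"rx": 0,"ry": 0,"rz": 0},
  {"dx": -0.235,"dy": 0.88,"dz": 0,"rx": 0,"ry": 0,"rz": 0},
  {"dx": -0.235,"dy": 0.88,"dz": 0,"rx": 0,"ry": 0,"rz": 0},
  {"dx": -0.235,"dy": 0.88,"dz": 0,"rx": 0,"ry": 0,"rz": 0},
  {"dx": -0.235,"dy": 0.88,"dz": 0,"rx": 0,"ry": 0,"rz": 0},
  {"dx": -0.235,"dy": 0.88,"dz": 0,"rx": 0,"ry": 0,"rz": 0},
  {"dx": -0.235,"dy": 0.88,"dz": 0,"rx": 0,"ry": 0,"rz": 0},
  {"dx": -0.235,"dy": 0.88,"dz": 0,"rx": 0,"ry": 0,"rz": 0},
])

```text
t: 46.65
tcp_pos: [0.4232, 0.3717, 0.1605]
tool_rot: [0.023, 1.0, -0.0, 0.0]
force: [-0.7, 0.4, 0.5]
finger_gap: 0.0
gripper_force: 0.0
```

```bash
python3 -c "
from h import *
st();im=snap('top','top4')
r1,*_=rect(im,.044,.57,.72,-.06-.28,-.05,2500);r0,*_=rect(im,0,.57,.72,-.34,-.05,2500)
cv2.imwrite('pics/c8.png',np.vstack([r1[:,:,::-1],r0[60:,:,::-1]]))"
```

```text
t 46.65 tcp [0.4232 0.3717 0.1605] yaw 177.32 z [ 0. -0. -1.] q6 -1.002 F [-0.7  0.4  0.5] M [-0.04 -0.04 -0.01] gap 0.0 gf 0.0
```

View pics/c8.png

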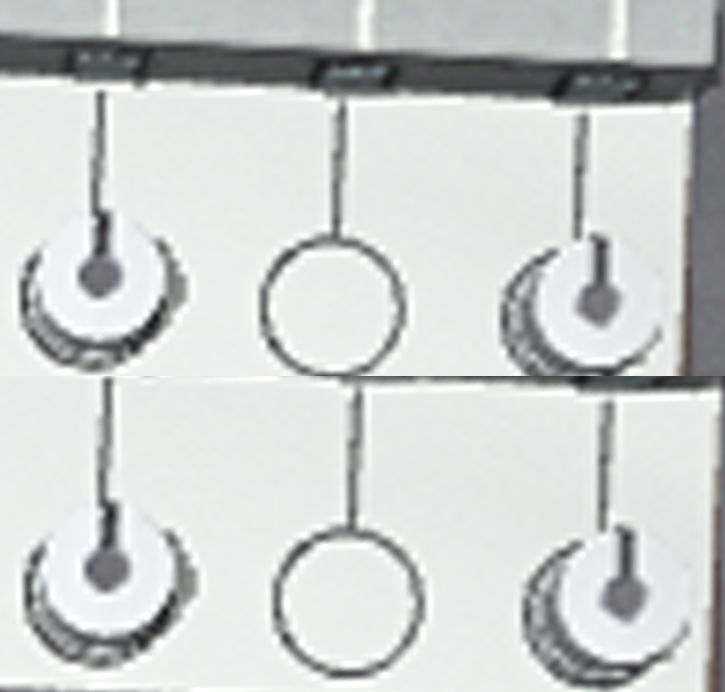

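Both cells stand on their rings within about 1 mm and their lines point at the bar: hub A at (100,276), hub B at (599,301), within about 1° of square. Stereo puts the button top at z≈.082. Now the press.

Request:
move_arm([
  {"dx": 0.03,"dy": -0.04,"dz": -0.4,"rx": 0,"ry": 0,"rz": 0},
  {"dx": 0,"dy": 0,"dz": -0.4,"rx": 0,"ry": 0,"rz": 0},
  {"dx": 0,"dy": 0,"dz": -0.4,"rx": 0,"ry": 0,"rz": 0},
  {"dx": 0,"dy": 0,"dz": -0.4,"rx": 0,"ry": 0,"rz": 0},
  {"dx": 0,"dy": 0,"dz": -0.4,"rx": 0,"ry": 0,"rz": 0},
  {"dx": 0,"dy": 0,"dz": -0.4,"rx": 0,"ry": 0,"rz": 0},
  {"dx": 0,"dy": 0,"dz": -0.4,"rx": 0,"ry": 0,"rz": 0},
  {"dx": 0,"dy": 0,"dz": -0.1,"rx": 0,"ry": 0,"rz": 0},
  {"dx": 0,"dy": 0,"dz": 0,"rx": 0,"ry": 0,"rz": 0},
  {"dx": 0,"dy": 0,"dz": 0,"rx": 0,"ry": 0,"rz": 0},
])

```text
t: 47.95
tcp_pos: [0.4251, 0.3697, 0.0884]
tool_rot: [0.023, 1.0, 0.0, 0.0]
force: [-0.3, 0.4, 0.7]
finger_gap: 0.004
gripper_force: 0.0
```

Request:
move_arm([
  {"dx": 0,"dy": 0,"dz": -0.06,"rx": 0,"ry": 0,"rz": 0},
  {"dx": 0,"dy": 0,"dz": -0.06,"rx": 0,"ry": 0,"rz": 0},
  {"dx": 0,"dy": 0,"dz": -0.06,"rx": 0,"ry": 0,"rz": 0},
  {"dx": 0,"dy": 0,"dz": -0.06,"rx": 0,"ry": 0,"rz": 0},
  {"dx": 0,"dy": 0,"dz": -0.06,"rx": 0,"ry": 0,"rz": 0},
  {"dx": 0,"dy": 0,"dz": -0.06,"rx": 0,"ry": 0,"rz": 0},
  {"dx": 0,"dy": 0,"dz": -0.06,"rx": 0,"ry": 0,"rz": 0},
  {"dx": 0,"dy": 0,"dz": -0.06,"rx": 0,"ry": 0,"rz": 0},
  {"dx": 0,"dy": 0,"dz": 0,"rx": 0,"ry": 0,"rz": 0},
  {"dx": 0,"dy": 0,"dz": 0,"rx": 0,"ry": 0,"rz": 0},
])

```text
t: 49.2
tcp_pos: [0.4249, 0.3696, 0.0762]
tool_rot: [0.023, 1.0, -0.0, 0.0]
force: [-0.8, 0.0, 5.5]
finger_gap: 0.007
gripper_force: 2.4
```

```bash
python3 -c "from h import *;st()"
```

```text
t 49.2 tcp [0.4249 0.3696 0.0762] yaw 177.32 z [ 0. -0. -1.] q6 -1.006 F [-0.8  0.   5.5] M [-0.08  0.2   0.06] gap 0.007 gf 2.360858805477619
```

Force is at 5.5 N. I'll push on until it reaches the hard stop.

Request:
move_arm([
  {"dx": 0,"dy": 0,"dz": -0.06,"rx": 0,"ry": 0,"rz": 0},
  {"dx": 0,"dy": 0,"dz": -0.06,"rx": 0,"ry": 0,"rz": 0},
  {"dx": 0,"dy": 0,"dz": -0.03,"rx": 0,"ry": 0,"rz": 0},
  {"dx": 0,"dy": 0,"dz": 0,"rx": 0,"ry": 0,"rz": 0},
  {"dx": 0,"dy": 0,"dz": 0,"rx": 0,"ry": 0,"rz": 0},
  {"dx": 0,"dy": 0,"dz": 0,"rx": 0,"ry": 0,"rz": 0},
  {"dx": 0,"dy": 0,"dz": 0,"rx": 0,"ry": 0,"rz": 0},
  {"dx": 0,"dy": 0,"dz": 0,"rx": 0,"ry": 0,"rz": 0},
  {"dx": 0,"dy": 0,"dz": 0,"rx": 0,"ry": 0,"rz": 0},
  {"dx": 0,"dy": 0,"dz": 0,"rx": 0,"ry": 0,"rz": 0},
])

```text
t: 50.45
tcp_pos: [0.425, 0.3696, 0.0757]
tool_rot: [0.023, 1.0, 0.0, 0.001]
force: [-5.3, -3.6, 26.4]
finger_gap: -0.0
gripper_force: 13.2
```

```bash
python3 -c "
from h import *
st();cells(snap('top','top5'),.58,.65,-.34,-.05)"
```

```text
t 50.45 tcp [0.425  0.3696 0.0757] yaw 177.34 z [ 0.001  0.    -1.   ] q6 -1.006 F [-5.3 -3.6 26.4] M [-0.64  0.91 -0.01] gap -0.0 gf 13.204878962715156
cell [ 0.615  -0.1875] mom [ 0.6151 -0.1868] r 0.1419 ang 14.4
```

```bash
python3 -c "
from h import *
a,b=[cv2.imread(f'pics/{n}.png')[120:200,290:440].astype(int) for n in('top4','top5')]
d=abs(a-b).max(2);print(d.max(),(d>40).sum())"
```

```text
13 0
```

Request:
move_arm([
  {"dx": 0,"dy": 0,"dz": 0.3,"rx": 0,"ry": 0,"rz": 0},
  {"dx": 0,"dy": 0,"dz": 0.6,"rx": 0,"ry": 0,"rz": 0},
  {"dx": 0,"dy": 0,"dz": 0.8,"rx": 0,"ry": 0,"rz": 0},
  {"dx": 0,"dy": 0,"dz": 0.8,"rx": 0,"ry": 0,"rz": 0},
  {"dx": 0,"dy": 0,"dz": 0.8,"rx": 0,"ry": 0,"rz": 0},
  {"dx": 0,"dy": 0,"dz": 0.5,"rx": 0,"ry": 0,"rz": 0},
  {"dx": 0,"dy": 0,"dz": 0,"rx": 0,"ry": 0,"rz": 0},
  {"dx": 0,"dy": 0,"dz": 0,"rx": 0,"ry": 0,"rz": 0},
  {"dx": 0,"dy": 0,"dz": 0,"rx": 0,"ry": 0,"rz": 0},
  {"dx": 0,"dy": 0,"dz": 0,"rx": 0,"ry": 0,"rz": 0},
])

```text
t: 51.75
tcp_pos: [0.4246, 0.3694, 0.1667]
tool_rot: [0.023, 1.0, -0.0, -0.001]
force: [0.0, -0.6, -0.2]
finger_gap: 0.001
gripper_force: 0.0
```

```bash
python3 -c "from h import *;st()"
```

```text
t 51.75 tcp [0.4246 0.3694 0.1667] yaw 177.31 z [-0.001 -0.001 -1.   ] q6 -1.006 F [ 0.  -0.6 -0.2] M [-0.01  0.01  0.03] gap 0.001 gf 0.0
```

Request:
move_arm([
  {"dx": 0.37,"dy": -0.919,"dz": 0,"rx": 0,"ry": 0,"rz": 0},
  {"dx": 0.37,"dy": -0.919,"dz": 0,"rx": 0,"ry": 0,"rz": 0},
  {"dx": 0.37,"dy": -0.919,"dz": 0,"rx": 0,"ry": 0,"rz": 0},
  {"dx": 0.37,"dy": -0.919,"dz": 0,"rx": 0,"ry": 0,"rz": 0},
  {"dx": 0.37,"dy": -0.919,"dz": 0,"rx": 0,"ry": 0,"rz": 0},
  {"dx": 0.37,"dy": -0.919,"dz": 0,"rx": 0,"ry": 0,"rz": 0},
  {"dx": 0.37,"dy": -0.919,"dz": 0,"rx": 0,"ry": 0,"rz": 0},
  {"dx": 0.37,"dy": -0.919,"dz": 0,"rx": 0,"ry": 0,"rz": 0},
  {"dx": 0.37,"dy": -0.919,"dz": 0,"rx": 0,"ry": 0,"rz": 0},
  {"dx": 0.37,"dy": -0.919,"dz": 0,"rx": 0,"ry": 0,"rz": 0},
], claw=88)

```text
t: 53.0
tcp_pos: [0.5175, 0.139, 0.167]
tool_rot: [0.023, 1.0, -0.0, -0.0]
force: [0.2, -0.1, 0.1]
finger_gap: 0.877
gripper_force: 0.0
```

Request:
move_arm([
  {"dx": 0.37,"dy": -0.919,"dz": 0,"rx": 0,"ry": 0,"rz": 0},
  {"dx": 0.37,"dy": -0.919,"dz": 0,"rx": 0,"ry": 0,"rz": 0},
  {"dx": 0.37,"dy": -0.919,"dz": 0,"rx": 0,"ry": 0,"rz": 0},
  {"dx": 0.37,"dy": -0.919,"dz": 0,"rx": 0,"ry": 0,"rz": 0},
  {"dx": 0.37,"dy": -0.919,"dz": 0,"rx": 0,"ry": 0,"rz": 0},
  {"dx": 0.37,"dy": -0.919,"dz": 0,"rx": 0,"ry": 0,"rz": 0},
  {"dx": 0.37,"dy": -0.919,"dz": 0,"rx": 0,"ry": 0,"rz": 0},
  {"dx": 0.37,"dy": -0.919,"dz": 0,"rx": 0,"ry": 0,"rz": 0},
  {"dx": 0.37,"dy": -0.919,"dz": 0,"rx": 0,"ry": 0,"rz": 0},
  {"dx": 0.37,"dy": -0.919,"dz": 0,"rx": 0,"ry": 0,"rz": 0},
])

```text
t: 54.25
tcp_pos: [0.6105, -0.0915, 0.1673]
tool_rot: [0.023, 1.0, 0.0, 0.0]
force: [-0.4, 1.1, -0.4]
finger_gap: 0.877
gripper_force: 0.0
```

```bash
python3 -c "
from h import *
st();snap('side','side5');a,b=[cv2.imread(f'pics/{n}.png')[150:250,220:330].astype(int) for n in('side3','side5')]
snap('top','top6');cv2.imwrite('pics/c9.png',np.hstack([cv2.resize(cv2.imread('pics/side5.png')[130:260,220:350],None,fx=3,fy=3),cv2.resize(cv2.imread('pics/top6.png')[110:240,280:410],None,fx=3,fy=3)]))"
```

```text
t 54.25 tcp [ 0.6105 -0.0915  0.1673] yaw 177.31 z [ 0.  0. -1.] q6 -1.853 F [-0.4  1.1 -0.4] M [0.03 0.   0.01] gap 0.877 gf 0.0
```

View pics/c9.png

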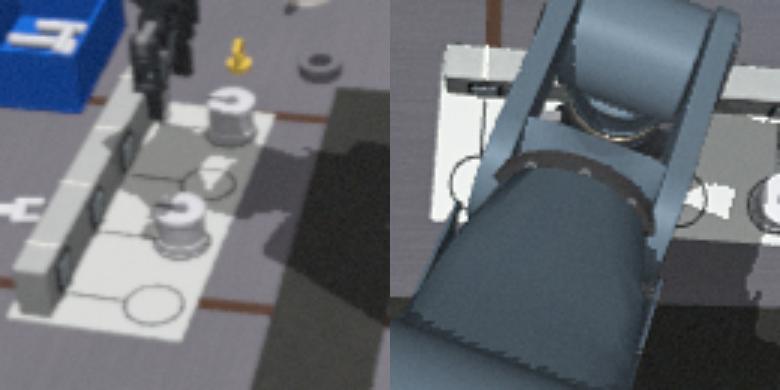

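The side view shows both cells undisturbed on pads 1 and 3. I'll carry cell A back first.

Request:
move_arm([
  {"dx": 0,"dy": 0,"dz": -0.643,"rx": 0,"ry": 0,"rz": 0},
  {"dx": 0,"dy": 0,"dz": -0.643,"rx": 0,"ry": 0,"rz": 0},
  {"dx": 0,"dy": 0,"dz": -0.643,"rx": 0,"ry": 0,"rz": 0},
  {"dx": 0,"dy": 0,"dz": -0.643,"rx": 0,"ry": 0,"rz": 0},
  {"dx": 0,"dy": 0,"dz": -0.643,"rx": 0,"ry": 0,"rz": 0},
  {"dx": 0,"dy": 0,"dz": -0.643,"rx": 0,"ry": 0,"rz": 0},
  {"dx": 0,"dy": 0,"dz": -0.643,"rx": 0,"ry": 0,"rz": 0},
  {"dx": 0,"dy": 0,"dz": -0.643,"rx": 0,"ry": 0,"rz": 0},
  {"dx": 0,"dy": 0,"dz": -0.643,"rx": 0,"ry": 0,"rz": 0},
  {"dx": 0,"dy": 0,"dz": -0.643,"rx": 0,"ry": 0,"rz": 0},
])

```text
t: 55.6
tcp_pos: [0.6099, -0.09, 0.0055]
tool_rot: [0.023, 1.0, -0.0, 0.0]
force: [0.8, 0.2, 0.6]
finger_gap: 0.872
gripper_force: 0.0
```

Request:
move_arm([
  {"dx": 0,"dy": 0,"dz": 0,"rx": 0,"ry": 0,"rz": 0},
  {"dx": 0,"dy": 0,"dz": 0,"rx": 0,"ry": 0,"rz": 0},
  {"dx": 0,"dy": 0,"dz": 0,"rx": 0,"ry": 0,"rz": 0},
  {"dx": 0,"dy": 0,"dz": 0,"rx": 0,"ry": 0,"rz": 0},
  {"dx": 0,"dy": 0,"dz": 0,"rx": 0,"ry": 0,"rz": 0},
  {"dx": 0,"dy": 0,"dz": 0,"rx": 0,"ry": 0,"rz": 0},
  {"dx": 0,"dy": 0,"dz": 0,"rx": 0,"ry": 0,"rz": 0},
  {"dx": 0,"dy": 0,"dz": 0,"rx": 0,"ry": 0,"rz": 0},
  {"dx": 0,"dy": 0,"dz": 0,"rx": 0,"ry": 0,"rz": 0},
  {"dx": 0,"dy": 0,"dz": 0,"rx": 0,"ry": 0,"rz": 0},
], claw=0, newtons=50)

```text
t: 56.85
tcp_pos: [0.6099, -0.0899, 0.0066]
tool_rot: [0.023, 1.0, -0.0, 0.0]
force: [0.4, 0.0, -5.1]
finger_gap: 0.596
gripper_force: 52.9
```

```bash
python3 -c "from h import *;st()"
```

```text
t 56.85 tcp [ 0.6099 -0.0899  0.0066] yaw 177.32 z [ 0. -0. -1.] q6 -1.851 F [ 0.4  0.  -5.1] M [-0.04  0.   -0.02] gap 0.596 gf 52.86548841744661
```

Request:
move_arm([
  {"dx": 0,"dy": 0,"dz": 0.4,"rx": 0,"ry": 0,"rz": 0},
  {"dx": 0,"dy": 0,"dz": 0.4,"rx": 0,"ry": 0,"rz": 0},
  {"dx": 0,"dy": 0,"dz": 0.4,"rx": 0,"ry": 0,"rz": 0},
  {"dx": 0,"dy": 0,"dz": 0.4,"rx": 0,"ry": 0,"rz": 0},
  {"dx": -0.4175,"dy": 0.05,"dz": 0,"rx": 0,"ry": 0,"rz": 0},
  {"dx": -0.4175,"dy": 0.05,"dz": 0,"rx": 0,"ry": 0,"rz": 0},
  {"dx": -0.4175,"dy": 0.05,"dz": 0,"rx": 0,"ry": 0,"rz": 0},
  {"dx": -0.4175,"dy": 0.05,"dz": 0,"rx": 0,"ry": 0,"rz": 0},
  {"dx": -0.4175,"dy": 0.05,"dz": 0,"rx": 0,"ry": 0,"rz": 0},
  {"dx": -0.4175,"dy": 0.05,"dz": 0,"rx": 0,"ry": 0,"rz": 0},
])

```text
t: 58.1
tcp_pos: [0.5466, -0.0824, 0.0465]
tool_rot: [0.023, 1.0, -0.0, 0.0]
force: [0.3, -0.1, -5.4]
finger_gap: 0.596
gripper_force: 53.3
```

Request:
move_arm([
  {"dx": -0.4175,"dy": 0.05,"dz": 0,"rx": 0,"ry": 0,"rz": 0},
  {"dx": -0.4175,"dy": 0.05,"dz": 0,"rx": 0,"ry": 0,"rz": 0},
  {"dx": -0.4175,"dy": 0.05,"dz": 0,"rx": 0,"ry": 0,"rz": 0},
  {"dx": -0.4175,"dy": 0.05,"dz": 0,"rx": 0,"ry": 0,"rz": 0},
  {"dx": -0.4175,"dy": 0.05,"dz": 0,"rx": 0,"ry": 0,"rz": 0},
  {"dx": -0.4175,"dy": 0.05,"dz": 0,"rx": 0,"ry": 0,"rz": 0},
  {"dx": -0.4175,"dy": 0.05,"dz": 0,"rx": 0,"ry": 0,"rz": 0},
  {"dx": -0.4175,"dy": 0.05,"dz": 0,"rx": 0,"ry": 0,"rz": 0},
  {"dx": -0.4175,"dy": 0.05,"dz": 0,"rx": 0,"ry": 0,"rz": 0},
  {"dx": -0.4175,"dy": 0.05,"dz": 0,"rx": 0,"ry": 0,"rz": 0},
])

```text
t: 59.35
tcp_pos: [0.4423, -0.0699, 0.0466]
tool_rot: [0.023, 1.0, -0.0, 0.0]
force: [-1.5, -0.1, -5.5]
finger_gap: 0.596
gripper_force: 53.3
```

Request:
move_arm([
  {"dx": 0,"dy": 0,"dz": -0.3,"rx": 0,"ry": 0,"rz": 0},
  {"dx": 0,"dy": 0,"dz": -0.3,"rx": 0,"ry": 0,"rz": 0},
  {"dx": 0,"dy": 0,"dz": -0.3,"rx": 0,"ry": 0,"rz": 0},
  {"dx": 0,"dy": 0,"dz": -0.2,"rx": 0,"ry": 0,"rz": 0},
  {"dx": 0,"dy": 0,"dz": -0.2,"rx": 0,"ry": 0,"rz": 0},
  {"dx": 0,"dy": 0,"dz": -0.1,"rx": 0,"ry": 0,"rz": 0},
  {"dx": 0,"dy": 0,"dz": -0.1,"rx": 0,"ry": 0,"rz": 0},
  {"dx": 0,"dy": 0,"dz": -0.06,"rx": 0,"ry": 0,"rz": 0},
  {"dx": 0,"dy": 0,"dz": -0.03,"rx": 0,"ry": 0,"rz": 0},
  {"dx": 0,"dy": 0,"dz": -0.03,"rx": 0,"ry": 0,"rz": 0},
])

```text
t: 60.6
tcp_pos: [0.4429, -0.07, 0.0061]
tool_rot: [0.023, 1.0, -0.0, 0.0]
force: [-0.6, 0.5, -4.7]
finger_gap: 0.594
gripper_force: 53.3
```

```bash
python3 -c "from h import *;st()"
```

```text
t 60.6 tcp [ 0.4429 -0.07    0.0061] yaw 177.32 z [ 0. -0. -1.] q6 -1.931 F [-0.6  0.5 -4.7] M [-0.01 -0.   -0.04] gap 0.594 gf 53.27300503849983
```

Request:
move_arm([
  {"dx": 0,"dy": 0,"dz": -0.03,"rx": 0,"ry": 0,"rz": 0},
  {"dx": 0,"dy": 0,"dz": -0.02,"rx": 0,"ry": 0,"rz": 0},
  {"dx": 0,"dy": 0,"dz": 0,"rx": 0,"ry": 0,"rz": 0},
  {"dx": 0,"dy": 0,"dz": 0,"rx": 0,"ry": 0,"rz": 0},
  {"dx": 0,"dy": 0,"dz": 0,"rx": 0,"ry": 0,"rz": 0},
  {"dx": 0,"dy": 0,"dz": 0,"rx": 0,"ry": 0,"rz": 0},
  {"dx": 0,"dy": 0,"dz": 0,"rx": 0,"ry": 0,"rz": 0},
  {"dx": 0,"dy": 0,"dz": 0,"rx": 0,"ry": 0,"rz": 0},
  {"dx": 0,"dy": 0,"dz": 0,"rx": 0,"ry": 0,"rz": 0},
  {"dx": 0,"dy": 0,"dz": 0,"rx": 0,"ry": 0,"rz": 0},
])

```text
t: 61.85
tcp_pos: [0.443, -0.07, 0.0059]
tool_rot: [0.023, 1.0, -0.0, 0.001]
force: [-1.3, -0.3, 6.9]
finger_gap: 0.594
gripper_force: 54.6
```

Request:
move_arm([
  {"dx": 0,"dy": 0,"dz": 0,"rx": 0,"ry": 0,"rz": 0},
  {"dx": 0,"dy": 0,"dz": 0,"rx": 0,"ry": 0,"rz": 0},
  {"dx": 0,"dy": 0,"dz": 0,"rx": 0,"ry": 0,"rz": 0},
  {"dx": 0,"dy": 0,"dz": 0,"rx": 0,"ry": 0,"rz": 0},
  {"dx": 0,"dy": 0,"dz": 0.4,"rx": 0,"ry": 0,"rz": 0},
  {"dx": 0,"dy": 0,"dz": 0.8,"rx": 0,"ry": 0,"rz": 0},
  {"dx": 0,"dy": 0,"dz": 1,"rx": 0,"ry": 0,"rz": 0},
  {"dx": 0,"dy": 0,"dz": 1,"rx": 0,"ry": 0,"rz": 0},
  {"dx": 0,"dy": 0,"dz": 0.8,"rx": 0,"ry": 0,"rz": 0},
  {"dx": 0,"dy": 0,"dz": 0,"rx": 0,"ry": 0,"rz": 0},
], claw=88)

```text
t: 63.1
tcp_pos: [0.4437, -0.0702, 0.1064]
tool_rot: [0.023, 1.0, -0.001, 0.002]
force: [-0.1, 0.1, 0.3]
finger_gap: 0.882
gripper_force: 0.0
```

Request:
move_arm([
  {"dx": 0.628,"dy": -0.879,"dz": 0,"rx": 0,"ry": 0,"rz": 0},
  {"dx": 0.628,"dy": -0.879,"dz": 0,"rx": 0,"ry": 0,"rz": 0},
  {"dx": 0.628,"dy": -0.879,"dz": 0,"rx": 0,"ry": 0,"rz": 0},
  {"dx": 0.628,"dy": -0.879,"dz": 0,"rx": 0,"ry": 0,"rz": 0},
  {"dx": 0.628,"dy": -0.879,"dz": 0,"rx": 0,"ry": 0,"rz": 0},
  {"dx": 0.628,"dy": -0.879,"dz": 0,"rx": 0,"ry": 0,"rz": 0},
  {"dx": 0.628,"dy": -0.879,"dz": 0,"rx": 0,"ry": 0,"rz": 0},
  {"dx": 0.628,"dy": -0.879,"dz": 0,"rx": 0,"ry": 0,"rz": 0},
  {"dx": 0.628,"dy": -0.879,"dz": 0,"rx": 0,"ry": 0,"rz": 0},
  {"dx": 0.628,"dy": -0.879,"dz": 0,"rx": 0,"ry": 0,"rz": 0},
])

```text
t: 64.35
tcp_pos: [0.5996, -0.2899, 0.1033]
tool_rot: [0.024, 1.0, 0.001, -0.001]
force: [-0.1, -0.1, 0.3]
finger_gap: 0.879
gripper_force: 0.0
```

```bash
python3 -c "
from h import *
st();snap('side','side6');a,b=[cv2.imread(f'pics/{n}.png')[155:182,285:308].astype(int) for n in('side5','side6')];print(abs(a-b).max(2).mean())"
```

```text
t 64.35 tcp [ 0.5996 -0.2899  0.1033] yaw 177.31 z [-0.002  0.001 -1.   ] q6 -2.142 F [-0.1 -0.1  0.3] M [0.02 0.02 0.04] gap 0.879 gf 0.0
42.16425120772947
```

Request:
move_arm([
  {"dx": 0,"dy": 0,"dz": -0.392,"rx": 0,"ry": 0,"rz": 0},
  {"dx": 0,"dy": 0,"dz": -0.392,"rx": 0,"ry": 0,"rz": 0},
  {"dx": 0,"dy": 0,"dz": -0.392,"rx": 0,"ry": 0,"rz": 0},
  {"dx": 0,"dy": 0,"dz": -0.392,"rx": 0,"ry": 0,"rz": 0},
  {"dx": 0,"dy": 0,"dz": -0.392,"rx": 0,"ry": 0,"rz": 0},
  {"dx": 0,"dy": 0,"dz": -0.392,"rx": 0,"ry": 0,"rz": 0},
  {"dx": 0,"dy": 0,"dz": -0.392,"rx": 0,"ry": 0,"rz": 0},
  {"dx": 0,"dy": 0,"dz": -0.392,"rx": 0,"ry": 0,"rz": 0},
  {"dx": 0,"dy": 0,"dz": -0.392,"rx": 0,"ry": 0,"rz": 0},
  {"dx": 0,"dy": 0,"dz": -0.392,"rx": 0,"ry": 0,"rz": 0},
])

```text
t: 65.65
tcp_pos: [0.5999, -0.2897, 0.0062]
tool_rot: [0.023, 1.0, -0.0, 0.0]
force: [-0.3, -0.5, -0.1]
finger_gap: 0.88
gripper_force: 0.0
```

Request:
move_arm([
  {"dx": 0,"dy": 0,"dz": 0,"rx": 0,"ry": 0,"rz": 0},
  {"dx": 0,"dy": 0,"dz": 0,"rx": 0,"ry": 0,"rz": 0},
  {"dx": 0,"dy": 0,"dz": 0,"rx": 0,"ry": 0,"rz": 0},
  {"dx": 0,"dy": 0,"dz": 0,"rx": 0,"ry": 0,"rz": 0},
  {"dx": 0,"dy": 0,"dz": 0,"rx": 0,"ry": 0,"rz": 0},
  {"dx": 0,"dy": 0,"dz": 0,"rx": 0,"ry": 0,"rz": 0},
  {"dx": 0,"dy": 0,"dz": 0,"rx": 0,"ry": 0,"rz": 0},
  {"dx": 0,"dy": 0,"dz": 0,"rx": 0,"ry": 0,"rz": 0},
  {"dx": 0,"dy": 0,"dz": 0,"rx": 0,"ry": 0,"rz": 0},
  {"dx": 0,"dy": 0,"dz": 0,"rx": 0,"ry": 0,"rz": 0},
], claw=0, newtons=50)

```text
t: 66.9
tcp_pos: [0.5999, -0.2897, 0.0068]
tool_rot: [0.023, 1.0, -0.0, 0.0]
force: [-0.5, 0.7, -4.1]
finger_gap: 0.597
gripper_force: 52.7
```

```bash
python3 -c "from h import *;st()"
```

```text
t 66.9 tcp [ 0.5999 -0.2897  0.0068] yaw 177.31 z [ 0. -0. -1.] q6 -2.141 F [-0.5  0.7 -4.1] M [0.03 0.01 0.04] gap 0.597 gf 52.71312927827239
```

Request:
move_arm([
  {"dx": 0,"dy": 0,"dz": 0.4,"rx": 0,"ry": 0,"rz": 0},
  {"dx": 0,"dy": 0,"dz": 0.4,"rx": 0,"ry": 0,"rz": 0},
  {"dx": 0,"dy": 0,"dz": 0.4,"rx": 0,"ry": 0,"rz": 0},
  {"dx": 0,"dy": 0,"dz": 0.4,"rx": 0,"ry": 0,"rz": 0},
  {"dx": -0.3925,"dy": 0.2,"dz": 0,"rx": 0,"ry": 0,"rz": 0},
  {"dx": -0.3925,"dy": 0.2,"dz": 0,"rx": 0,"ry": 0,"rz": 0},
  {"dx": -0.3925,"dy": 0.2,"dz": 0,"rx": 0,"ry": 0,"rz": 0},
  {"dx": -0.3925,"dy": 0.2,"dz": 0,"rx": 0,"ry": 0,"rz": 0},
  {"dx": -0.3925,"dy": 0.2,"dz": 0,"rx": 0,"ry": 0,"rz": 0},
  {"dx": -0.3925,"dy": 0.2,"dz": 0,"rx": 0,"ry": 0,"rz": 0},
])

```text
t: 68.15
tcp_pos: [0.5403, -0.2594, 0.0468]
tool_rot: [0.023, 1.0, 0.0, -0.0]
force: [0.5, 0.8, -4.9]
finger_gap: 0.598
gripper_force: 52.9
```

Request:
move_arm([
  {"dx": -0.3925,"dy": 0.2,"dz": 0,"rx": 0,"ry": 0,"rz": 0},
  {"dx": -0.3925,"dy": 0.2,"dz": 0,"rx": 0,"ry": 0,"rz": 0},
  {"dx": -0.3925,"dy": 0.2,"dz": 0,"rx": 0,"ry": 0,"rz": 0},
  {"dx": -0.3925,"dy": 0.2,"dz": 0,"rx": 0,"ry": 0,"rz": 0},
  {"dx": -0.3925,"dy": 0.2,"dz": 0,"rx": 0,"ry": 0,"rz": 0},
  {"dx": -0.3925,"dy": 0.2,"dz": 0,"rx": 0,"ry": 0,"rz": 0},
  {"dx": -0.3925,"dy": 0.2,"dz": 0,"rx": 0,"ry": 0,"rz": 0},
  {"dx": -0.3925,"dy": 0.2,"dz": 0,"rx": 0,"ry": 0,"rz": 0},
  {"dx": -0.3925,"dy": 0.2,"dz": 0,"rx": 0,"ry": 0,"rz": 0},
  {"dx": -0.3925,"dy": 0.2,"dz": 0,"rx": 0,"ry": 0,"rz": 0},
])

```text
t: 69.4
tcp_pos: [0.4423, -0.2094, 0.0469]
tool_rot: [0.023, 1.0, -0.0, 0.0]
force: [-0.5, 0.3, -4.0]
finger_gap: 0.595
gripper_force: 52.9
```

Request:
move_arm([
  {"dx": 0,"dy": 0,"dz": -0.3,"rx": 0,"ry": 0,"rz": 0},
  {"dx": 0,"dy": 0,"dz": -0.3,"rx": 0,"ry": 0,"rz": 0},
  {"dx": 0,"dy": 0,"dz": -0.3,"rx": 0,"ry": 0,"rz": 0},
  {"dx": 0,"dy": 0,"dz": -0.2,"rx": 0,"ry": 0,"rz": 0},
  {"dx": 0,"dy": 0,"dz": -0.2,"rx": 0,"ry": 0,"rz": 0},
  {"dx": 0,"dy": 0,"dz": -0.1,"rx": 0,"ry": 0,"rz": 0},
  {"dx": 0,"dy": 0,"dz": -0.1,"rx": 0,"ry": 0,"rz": 0},
  {"dx": 0,"dy": 0,"dz": -0.06,"rx": 0,"ry": 0,"rz": 0},
  {"dx": 0,"dy": 0,"dz": -0.04,"rx": 0,"ry": 0,"rz": 0},
  {"dx": 0,"dy": 0,"dz": -0.03,"rx": 0,"ry": 0,"rz": 0},
])

```text
t: 70.65
tcp_pos: [0.443, -0.2097, 0.0065]
tool_rot: [0.023, 1.0, -0.0, 0.0]
force: [-1.6, 0.1, 5.9]
finger_gap: 0.598
gripper_force: 53.6
```

```bash
python3 -c "from h import *;st()"
```

```text
t 70.65 tcp [ 0.443  -0.2097  0.0065] yaw 177.32 z [ 0. -0. -1.] q6 -2.195 F [-1.6  0.1  5.9] M [ 0.2   0.22 -0.  ] gap 0.598 gf 53.591782338917255
```

Contact made. I'll release, rise and retreat to clear the view.

Request:
move_arm([
  {"dx": 0,"dy": 0,"dz": 0,"rx": 0,"ry": 0,"rz": 0},
  {"dx": 0,"dy": 0,"dz": 0,"rx": 0,"ry": 0,"rz": 0},
  {"dx": 0,"dy": 0,"dz": 0,"rx": 0,"ry": 0,"rz": 0},
  {"dx": 0,"dy": 0,"dz": 0,"rx": 0,"ry": 0,"rz": 0},
  {"dx": 0,"dy": 0,"dz": 0.4,"rx": 0,"ry": 0,"rz": 0},
  {"dx": 0,"dy": 0,"dz": 0.8,"rx": 0,"ry": 0,"rz": 0},
  {"dx": 0,"dy": 0,"dz": 1,"rx": 0,"ry": 0,"rz": 0},
  {"dx": 0,"dy": 0,"dz": 1,"rx": 0,"ry": 0,"rz": 0},
  {"dx": 0,"dy": 0,"dz": 1,"rx": 0,"ry": 0,"rz": 0},
  {"dx": 0,"dy": 0,"dz": 1,"rx": 0,"ry": 0,"rz": 0},
], claw=88)

```text
t: 71.9
tcp_pos: [0.4427, -0.2095, 0.1375]
tool_rot: [0.023, 1.0, -0.0, 0.0]
force: [0.7, -0.6, 0.3]
finger_gap: 0.884
gripper_force: 0.0
```

Request:
move_arm([
  {"dx": 0,"dy": -0.9,"dz": 0.4,"rx": 0,"ry": 0,"rz": 0},
  {"dx": 0,"dy": -0.9,"dz": 0.4,"rx": 0,"ry": 0,"rz": 0},
  {"dx": 0,"dy": -0.9,"dz": 0.4,"rx": 0,"ry": 0,"rz": 0},
  {"dx": 0,"dy": -0.9,"dz": 0.4,"rx": 0,"ry": 0,"rz": 0},
  {"dx": 0,"dy": -0.9,"dz": 0.4,"rx": 0,"ry": 0,"rz": 0},
  {"dx": 0,"dy": -0.9,"dz": 0,"rx": 0,"ry": 0,"rz": 0},
  {"dx": 0,"dy": -0.9,"dz": 0,"rx": 0,"ry": 0,"rz": 0},
  {"dx": 0,"dy": -0.9,"dz": 0,"rx": 0,"ry": 0,"rz": 0},
  {"dx": 0,"dy": -0.9,"dz": 0,"rx": 0,"ry": 0,"rz": 0},
  {"dx": 0,"dy": 0,"dz": 0,"rx": 0,"ry": 0,"rz": 0},
])

```text
t: 73.15
tcp_pos: [0.4427, -0.4142, 0.1855]
tool_rot: [0.024, 1.0, -0.0, 0.0]
force: [0.3, -0.9, 0.6]
finger_gap: 0.881
gripper_force: 0.0
```

```bash
python3 -c "
from h import *
st();im=snap('top','top7');cells(im);snap('side','side7')
cv2.imwrite('pics/c10.png',np.vstack([cv2.imread('pics/side7.png')[100:350,180:520],cv2.imread('pics/top7.png')[110:320,140:480]]))"
```

```text
t 73.15 tcp [ 0.4427 -0.4142  0.1855] yaw 177.21 z [ 0. -0. -1.] q6 -2.458 F [ 0.3 -0.9  0.6] M [ 0.05  0.03 -0.08] gap 0.881 gf 0.0
cell [ 0.392  -0.2662] mom [ 0.3977 -0.2651] r 0.039 ang 0.0
cell [0.4152 0.147 ] mom [0.415  0.1412] r 0.0205 ang -75.4
cell [ 0.4515 -0.1995] mom [ 0.4542 -0.1979] r 0.0253 ang -148.5
cell [ 0.4435 -0.0698] mom [ 0.4434 -0.0696] r 0.0275 ang -4.6
```

View pics/c10.png

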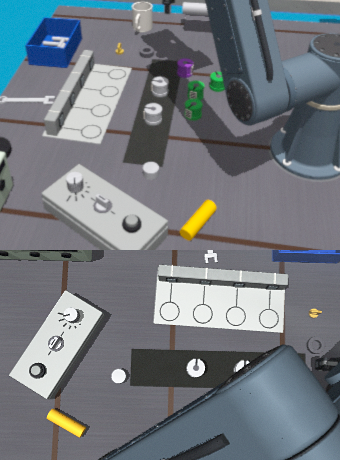

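Both cells stand upright on the mat, the pads are empty, and the sleeve and stud are still set. Handing in.

```bash
python3 -c "
from h import *
print(order.sign_off())"
```

```text
the job is handed in; nothing more can be done
None
```

The job is handed in: the sleeve is at 4, the stud is locked in its catch, and the two cells present were read on pads 1 and 3 with the button fully down, then stood back on the mat; no verdict came back.

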